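# Hold the lamp shutter at half for a reading

### The job

Lower the small glass beaker upright into the squat glass carrier on the lamp bench until it stands on the carrier's floor, and let go of it only once it is down. Then slide the lamp's sprung shutter away from its closed stop by the black post to half travel (pointer at the long middle line), without ever opening it past the fourth line, and end the program while still holding it there against its spring, not letting go. Leave the larger beaker, the dropper bottle and the glass dish where they are.

Things in the scene. Friction and masses are not known exactly. Their poses are not given: they have to be found in the camera images.
- small_beaker_centre (a point): The small, loose, clear glass beaker (the smaller of the two), 50 g: body 42 mm across, rim flared to 49 mm across over its top 6 mm, 61 mm high, open at the top. The point lies on its axis half-way up (30.5 mm above its underside); z is up along its axis. The rim is the widest part: parallel jaws from above bear on it. Once seated, it stands 35 mm out of the carrier, so hold it near the rim, with nothing reaching lower than 35 mm below the rim's top.
- large_beaker_centre (a point): The larger loose glass beaker, a bystander that is not to be moved: 59 mm across the rim, 71 mm high; the point lies on its axis half-way up (35.5 mm above its underside). The two beakers may stand in either place.
- carrier_floor (a point): Centre of the inner floor of the carrier, a squat fixed clear glass beaker in a metal collar (72 mm across, 9 mm high) at one end of the lamp bench. Its inside is about 51 mm across, widening to 58 mm at the mouth; the rim is 26 mm above this point and 63 mm across. When the small beaker is seated its centre is 30.5 mm above this point. Axes as lamp_bench.
- lamp_bench: The fixed bench: aluminium base plate 150 x 290 mm, its top 20 mm above the worktop. Origin under the middle of the plate, on the worktop; x is the direction in which the shutter opens, z up. The white lamp house (150 x 95 mm, top 76 mm above the worktop) stands at its +y end, the carrier's axis at y = -85 mm. On the lamp house's top, beside the pointer, are five black lines 15 mm apart: closed, quarter, half (the long one), three quarters, full.
- shutter_post (a point): The black upright round post that moves the shutter, 16 mm across, from 84 to 127 mm above the worktop; the point is on its axis at 110 mm. It moves with the shutter. Everything beside it, pointer included, is lower than 82 mm above the worktop, so it can be pinched from above.
- half_mark (a point): Fixed point on the bench: where shutter_post is when the shutter is exactly at half travel (30 mm along the bench's +x from closed).
- shutter (a joint): Travel of the shutter in m: 0 closed (where the spring holds it), 0.030 half, 0.060 fully open; opens along the bench's +x. The spring closes it with 2.5 N at 0, rising 0.2 N per mm to 8.5 N at half and 14.5 N fully open; let go, it shuts.
- dropper: Loose plastic dropper bottle, a bystander: 31 mm across, 94 mm high; origin at the centre of its underside.
- dish: Loose flat glass dish, a bystander: 81 mm across, 15 mm high; origin at the centre of its underside.
There are look-alikes about, which are no part of the job. What is shaped like the part that bears small_beaker_centre but blue or turquoise is not meant.

How it is judged:
On the way, in this order (a step that is already met when the one before it is completed fails the run):
1. the small beaker stands in the carrier, released, with the shutter still shut (horizontal distance between small_beaker_centre and carrier_floor below 0.007 m and z of small_beaker_centre in the frame of carrier_floor below 0.0345 m and angle between small_beaker_centre's own z axis and vertical below 0.1 rad and contact force between small_beaker and the fingers below 0.1 N and value of joint shutter below 0.008 m), for 0.3 s.
2. the shutter is held at half travel (value of joint shutter between 0.025 and 0.035 m and contact force between shutter and the fingers above 2 N), for 0.5 s.
At the end, for the whole second after the job is handed in: The small beaker stands upright on the carrier's floor (within 4 mm of height, 7 mm of centre, 0.1 rad) and is not touched by the fingers; the shutter is held still by the fingers (over 2 N) at 25 to 35 mm of its 60 mm travel (all of step 2 and horizontal distance between small_beaker_centre and carrier_floor below 0.007 m and z of small_beaker_centre in the frame of carrier_floor below 0.0345 m and angle between small_beaker_centre's own z axis and vertical below 0.1 rad and contact force between small_beaker and the fingers below 0.1 N and velocity of joint shutter between -0.01 and 0.01 m/s); the arm keeps its last pose, push and grip.
It fails at once if the shutter is opened past the fourth line (more than 47 mm) (value of joint shutter above 0.047 m).
It fails at once if the small beaker is let go over the carrier more than 12 mm above its seat (horizontal distance between small_beaker_centre and carrier_floor below 0.04 m and z of small_beaker_centre in the frame of carrier_floor above 0.0425 m and contact force between small_beaker and the fingers below 0.05 N).
It fails at once if the small beaker is tipped over (angle between small_beaker_centre's own z axis and vertical above 0.7 rad).
It fails at once if the larger beaker, the dropper bottle or the glass dish is moved more than 20 mm (distance of any of large_beaker_centre, dropper, dish from where it was at the start of the episode above 0.02 m).
It also fails if it takes over 45 s, if anything falls off the work surface, if the arm or the gripper's body presses on something with over 40 N, if the wrist force passes 120 N, or if a joint passes its speed limit or range.

### The arm

A 6-joint arm with a two-finger parallel gripper is mounted at the origin on a cart in front of the work surface, level with it; the furniture and walls round the work are solid. World frame = base frame: x ahead of the robot, y to its left, z up, the work surface at z = 0. Lengths are in m, angles in rad, forces in N, time in s.
With the tool pointing down it reaches from about 0.3 to 0.75 m from the base axis. Payload 8.5 kg.
Tool frame: the origin (TCP) lies midway between the tips of the shut fingers; the grasp point (between the pads) lies 19 mm behind it (robot.pinch_z is the distance from the TCP to the grasp point, in m); z points along the fingers, y is the direction in which the jaws open and shut (so a half turn about z gives the same grasp; the last joint's range is limited). The gripper opens to 88 mm and grips with 3 to 60 N. Pads are 18 mm wide; open, the fingers measure 123 mm over their backs; the gripper's body (75 mm by 187 mm) begins 45 mm behind the grasp point.
Start: joints at [1.117, 0.381, 1.297, -0, 1.464, -0.215], TCP at [0.13, 0.534, 0.239] pointing down, gripper open.
Joint ranges: [-3.11, 3.11], [-0.89, 2.33], [0.22, 2.48], [-1.42, 4.56], [0.17, 2.85], [-2.88, 2.88]. Speed limits (rad/s): [2.39, 2.39, 3.14, 3.14, 3.14, 3.14].

### API

Orientations are given as a unit quaternion [w, x, y, z].
In Python, from bench import monitor, eyes, robot gives the robot as it stands.
- The arm moves only by the tool send_rows, never from a script. Its argument "series" is a list of rows, each an object of numbers: "gripper": the opening in per cent of the stroke, from 0 (shut) to 100 (fully open); "dx", "dy", "dz": the shift along the tool's x, y, z in m; "turn": the turn about the tool's z in rad. In form: [{"gripper": .., "dx": .., "dy": .., "dz": .., "turn": ..}, ...]. A call has 1 to 20 rows; each row shifts and turns the pose as measured when the row begins, along the tool's axes as they then stand; what a row does not reach is not made up. A row lasts 1/8 s, in which the tool goes at most 62.5 mm and 10.7 degrees, less where a joint would pass 70% of its speed; a pose out of reach is approached as far as the arm can. A call with a gripper value outside its range is refused whole. The fingers move at their own pace and stop on an object; "grip_force" is the grip in N (left out, the last holds). Time passes only in rows, so rows that do not move let the fingers close. It gives the time, the measured TCP pose, the force and the opening at its end, in the units of the state.
- monitor.get_state(): the state, without advancing time (a new reading comes with each control period).
- eyes.camera(name): name is "scene" or "top" or "wrist"; returns a dict with "img" (480x640x3 uint8, red, green, blue), "mtx" (3x3 intrinsics, pixels), "extrinsics" (4x4, takes a point from world to camera coordinates). Camera axes: x right, y down, z forward; pixel columns grow to the right and rows downward; lengths in m; the calibration is good to about 2 mm. A picture is of the moment at which its call begins. There is no depth.
- robot.sign_off(): hands the job in, once; it reports no verdict.
The state is a dict: "clock": time; "joints": joint angles; "qvel": joint speeds; "tau": joint torques, N m; "position": TCP position; "tcp_rot": TCP orientation; "force": force on the tool from outside, world axes, zero at the start; "ft_torque": the same for the moment, N m; "gripper_width": finger opening in m.
Only numpy, scipy, OpenCV 4.12 (cv2) and the standard library are available. Lean on these libraries where they do the work, as an engineer would, in place of code of your own. Each camera call takes 0.05 s, during which the arm holds its last target.

## Working session

There is one attempt and no reset: what is moved stays moved. The work goes in short steps, Python scripts to look and compute and a tool call to move; the robot and the scene stay as the last step left them, time stands still between calls to the robot, and variables do not carry over. Pictures are saved under pics/ and viewed, and the job is handed in when it is done.

Besides the shell and the picture viewer there is one more tool, called as name(argument=value, ...) on one line, values as JSON. send_rows: Moves the arm, as the interface text tells. Its arguments: {"type":"object","properties":{"series":{"type":"array","items":{"type":"object","properties":{"gripper":{"type":"number"},"dx":{"type":"number"},"dy":{"type":"number"},"dz":{"type":"number"},"turn":{"type":"number"}}}},"grip_force":{"type":"number"}},"required":["series"]}

```bash
mkdir -p pics; ls
python3 - <<'E'
from bench import monitor, eyes, robot
import cv2,numpy as np
print(monitor.get_state())
for n in ["scene","top","wrist"]:
    c=eyes.camera(n); cv2.imwrite(f"pics/{n}0.png",c["img"][:,:,::-1]); print(n,c["mtx"].tolist(),np.round(c["extrinsics"],4).tolist())
E
```

```text
pics
{'clock': 0.0, 'joints': array([ 1.11669220e+00,  3.81166812e-01,  1.29823722e+00,  9.01464296e-06,
        1.46359523e+00, -2.15295998e-01]), 'qvel': array([-2.08999396e-03, -3.35189562e-05, -2.01703874e-03, -2.89785864e-04,
        6.24274498e-04,  2.54333917e-04]), 'tau': array([ 8.19737961e-04, -4.37936389e+01, -2.24559724e+01,  7.14113773e-02,
        3.52237187e-02, -1.63392051e-04]), 'position': array([0.12997388, 0.53413855, 0.23816138]), 'tcp_rot': array([-2.35257514e-04,  1.19120988e-01,  9.92879497e-01, -6.62803824e-04]), 'force': array([-0.15557276,  0.22405402, -0.612478  ]), 'ft_torque': array([ 0.01768408,  0.02054541, -0.02926246]), 'gripper_width': 0.08844019775350055}
scene [[560.3874328287438, 0.0, 318.01384099376025], [0.0, 560.3874328287438, 239.01321334846986], [0.0, 0.0, 1.0]] [[0.8721, -0.4891, 0.0138, -0.5628], [-0.4231, -0.768, -0.4809, 0.2577], [0.2458, 0.4135, -0.8767, 1.4625], [0.0, 0.0, 0.0, 1.0]]
top [[529.0326593703838, 0.0, 328.2967370791477], [0.0, 529.0326593703838, 244.01809203076192], [0.0, 0.0, 1.0]] [[-0.0004, -1.0, 0.0046, -0.063], [-0.9829, -0.0005, -0.184, 0.6244], [0.184, -0.0046, -0.9829, 1.3557], [0.0, 0.0, 0.0, 1.0]]
wrist [[375.33869560451296, 0.0, 322.6616894894766], [0.0, 375.33869560451296, 234.9864061559944], [0.0, 0.0, 1.0]] [[0.2367, 0.9716, -0.0004, -0.5499], [0.9214, -0.2243, 0.3174, -0.0413], [0.3083, -0.0754, -0.9483, 0.3913], [0.0, 0.0, 0.0, 1.0]]
```

View pics/scene0.png

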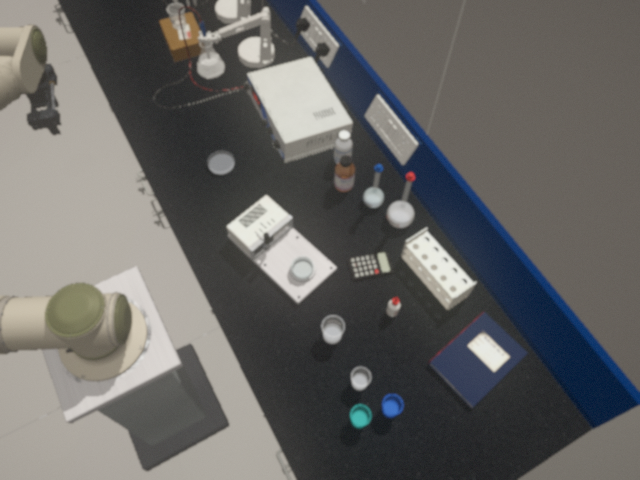

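View pics/top0.png

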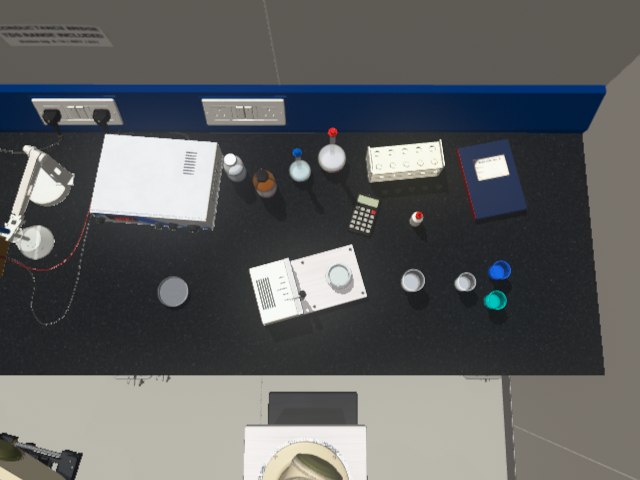

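View pics/wrist0.png

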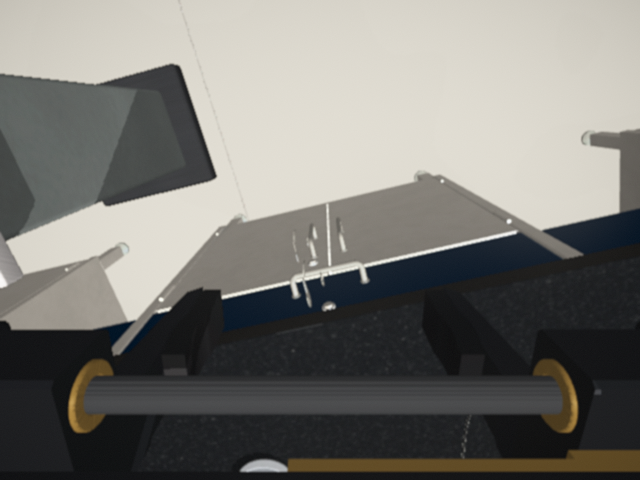

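The top view shows four look-alike cups. A clear one at (412,280) looks larger and a clear one at (465,282) smaller; the blue (499,270) and turquoise (495,300) cups are excluded by the task. The carrier is at (340,276), the post near (302,295), the dish at (173,291) and the dropper at (417,219). My choice is the clear one at (465,282), which I'll check in a close crop.

Run:
```python
import cv2,numpy as np
t=cv2.imread("pics/top0.png"); s=cv2.imread("pics/scene0.png")
a=cv2.resize(t[250:320,390:520],None,fx=6,fy=6,interpolation=cv2.INTER_CUBIC)[:, :780]
cv2.imwrite("pics/cropA.png",a)
cv2.imwrite("pics/cropB.png",cv2.resize(t[235:335,240:375],None,fx=5.8,fy=5.8,interpolation=cv2.INTER_CUBIC))
cv2.imwrite("pics/cropC.png",cv2.resize(s[190:310,220:345],None,fx=5,fy=5,interpolation=cv2.INTER_CUBIC))
cv2.imwrite("pics/cropD.png",cv2.resize(s[300:440,300:420],None,fx=4.2,fy=4.2,interpolation=cv2.INTER_CUBIC))
```

```text
(no output)
```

View pics/cropA.png

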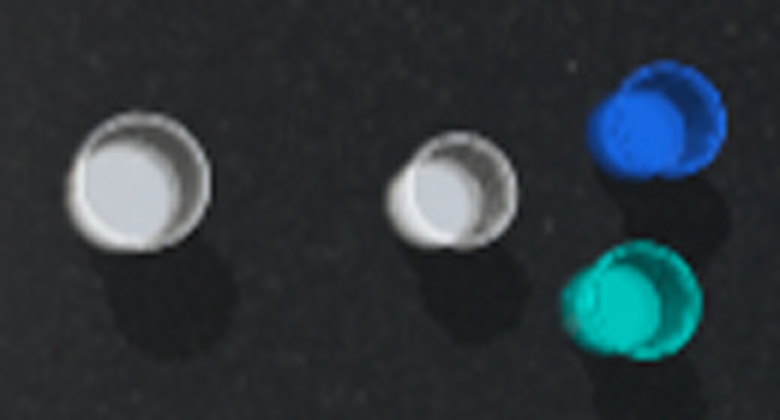

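View pics/cropB.png

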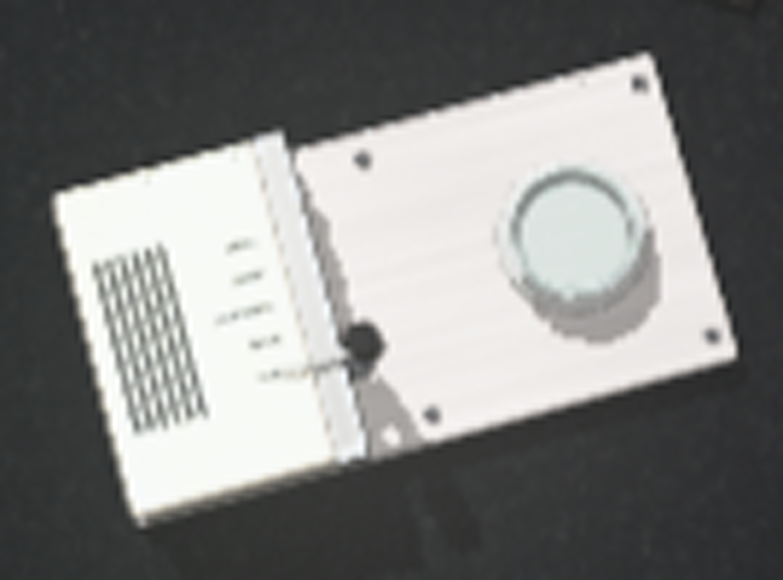

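View pics/cropC.png

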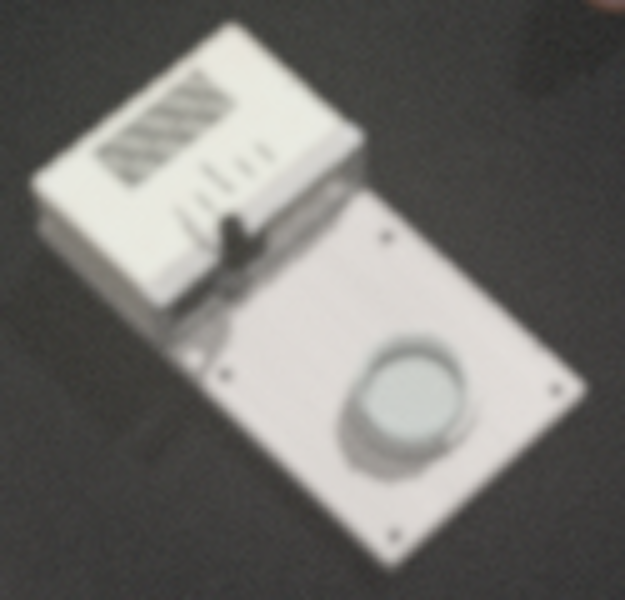

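View pics/cropD.png

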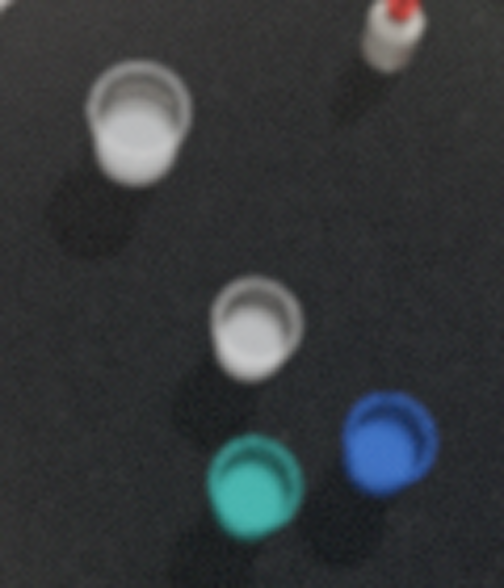

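The crops confirm it. The left clear cup at top (413,281) is about 22 px wide and so the larger; the right one, rim centre near (467.5,281.7), is about 17.5 px wide and is the small beaker. The pointer sits at the first line, and the lines run towards world +x. Next I'll convert these to positions.

```bash
cat > h.py <<'E'
import numpy as np
K={'scene':(np.array([[560.3874,0,318.0138],[0,560.3874,239.0132],[0,0,1]]),np.array([[0.8721,-0.4891,0.0138,-0.5628],[-0.4231,-0.768,-0.4809,0.2577],[0.2458,0.4135,-0.8767,1.4625]])),
'top':(np.array([[529.03266,0,328.2967],[0,529.03266,244.0181],[0,0,1]]),np.array([[-0.0004,-1,0.0046,-0.063],[-0.9829,-0.0005,-0.184,0.6244],[0.184,-0.0046,-0.9829,1.3557]]))}
def plane(KE,uv,z):
    k,E=KE; R=E[:3,:3];t=E[:3,3]; c=-R.T@t; d=R.T@np.linalg.inv(k)@np.array([*uv,1.]); return c+d*(z-c[2])/d[2]
def tri(list_):
    A=[];b=[]
    for (k,E),uv in list_:
        R=E[:3,:3];t=E[:3,3]; c=-R.T@t; d=R.T@np.linalg.inv(k)@np.array([*uv,1.]); d/=np.linalg.norm(d)
        P=np.eye(3)-np.outer(d,d); A.append(P);b.append(P@c)
    return np.linalg.lstsq(np.vstack(A),np.hstack(b),rcond=None)[0]
def proj(KE,p):
    k,E=KE; q=k@(E[:3,:3]@p+E[:3,3]); return q[:2]/q[2]
E
python3 - <<'E'
from h import *
T,S=K['top'],K['scene']
B=lambda u,v:(240+(u+.5)/5.8-.5,235+(v+.5)/5.8-.5)
C=lambda u,v:(220+(u+.5)/5-.5,190+(v+.5)/5-.5)
A=lambda u,v:(390+(u+.5)/6-.5,250+(v+.5)/6-.5)
D=lambda u,v:(300+(u+.5)/4.2-.5,300+(v+.5)/4.2-.5)
r=lambda x:np.round(x,4)
print('small',r(plane(T,A(465,190),.061)),r(plane(S,D(257,322),.061)),r(tri([(T,A(465,190)),(S,D(257,322))])))
print('large',r(plane(T,A(145,180),.071)),r(plane(S,D(140,110),.071)))
print('teal',r(plane(T,A(645,300),.061)),'blue',r(plane(T,A(669,118),.061)))
print('carrier rim',r(tri([(T,B(575,232)),(S,C(413,388))])),[r(plane(T,B(575,232),z)) for z in(.045,.05,.055)],[r(plane(S,C(413,388),z)) for z in(.045,.05,.055)])
c1=plane(T,B(650,55),.02);c2=plane(T,B(736,352),.02);c3=plane(T,B(55,193),.076);c4=plane(T,B(140,522),.076)
print('corners',r(c1),r(c2),r(c3),r(c4))
print('scene corners',r(plane(S,C(586,385),.02)),r(plane(S,C(392,565),.02)),r(plane(S,C(32,184),.076)),r(plane(S,C(232,24),.076)),r(plane(S,C(160,303),.076)))
print('post',r(plane(T,B(361,340),.127)),r(plane(S,C(235,222),.127)))
print('half-line',r(plane(T,B(216,320),.077)),r(plane(T,B(271,308),.077)))
print('dropper',r(plane(T,(417,215),.09)),'dish',r(plane(T,(173,291),.015)))
E
```

```text
small [ 0.5242 -0.4287  0.061 ] [ 0.5247 -0.4261  0.061 ] [ 0.5235 -0.4271  0.0667]
large [ 0.5274 -0.2865  0.071 ] [ 0.5278 -0.2845  0.071 ]
teal [ 0.476 -0.505  0.061] blue [ 0.5561 -0.5203  0.061 ]
carrier rim [ 0.5443 -0.0909  0.043 ] [array([ 0.5438, -0.0908,  0.045 ]), array([ 0.5432, -0.0907,  0.05  ]), array([ 0.5426, -0.0906,  0.055 ])] [array([ 0.544 , -0.0918,  0.045 ]), array([ 0.5429, -0.0939,  0.05  ]), array([ 0.5418, -0.0961,  0.055 ])]
corners [ 0.6314 -0.1273  0.02  ] [ 0.4909 -0.1661  0.02  ] [0.5575 0.1443 0.076 ] [0.4108 0.1027 0.076 ]
scene corners [ 0.6341 -0.1256  0.02  ] [ 0.4897 -0.1678  0.02  ] [0.4132 0.1055 0.076 ] [0.5567 0.1465 0.076 ] [0.4423 0.0052 0.076 ]
post [0.4866 0.0035 0.127 ] [0.4901 0.0032 0.127 ]
half-line [0.5001 0.0706 0.077 ] [0.5055 0.0461 0.077 ]
dropper [ 0.6965 -0.297   0.09  ] dish [0.5029 0.3572 0.015 ]
```

Run:
```python
import numpy as np
y=1.332
for i in range(8):
    d=np.array([.04,-.0355]);Y=np.array([np.cos(y),np.sin(y)]);X=np.array([-Y[1],Y[0]])
    t=.176 if i<6 else 0
    print(dict(dx=round(d@X,3),dy=round(d@Y,3),turn=t)); y-=t
```

```text
{'dx': np.float64(-0.047), 'dy': np.float64(-0.025), 'turn': 0.176}
{'dx': np.float64(-0.051), 'dy': np.float64(-0.016), 'turn': 0.176}
{'dx': np.float64(-0.053), 'dy': np.float64(-0.007), 'turn': 0.176}
{'dx': np.float64(-0.053), 'dy': np.float64(0.002), 'turn': 0.176}
{'dx': np.float64(-0.052), 'dy': np.float64(0.012), 'turn': 0.176}
{'dx': np.float64(-0.049), 'dy': np.float64(0.02), 'turn': 0.176}
{'dx': np.float64(-0.045), 'dy': np.float64(0.029), 'turn': 0}
{'dx': np.float64(-0.045), 'dy': np.float64(0.029), 'turn': 0}
```

send_rows(series=[{"gripper":100,"dx":-0.047,"dy":-0.025,"dz":0,"turn":0.176},{"gripper":100,"dx":-0.051,"dy":-0.016,"dz":0,"turn":0.176},{"gripper":100,"dx":-0.053,"dy":-0.007,"dz":0,"turn":0.176},{"gripper":100,"dx":-0.053,"dy":0.002,"dz":0,"turn":0.176},{"gripper":100,"dx":-0.052,"dy":0.012,"dz":0,"turn":0.176},{"gripper":100,"dx":-0.049,"dy":0.02,"dz":0,"turn":0.176},{"gripper":100,"dx":-0.045,"dy":0.029,"dz":0,"turn":0},{"gripper":100,"dx":-0.045,"dy":0.029,"dz":0,"turn":0}])

```text
clock: 1.15
position: [0.4515, 0.2392, 0.2368]
tcp_rot: [-0.0, 0.615, 0.789, -0.002]
force: [-1.0, 0.1, 0.7]
gripper_width: 0.0885
```

send_rows(series=[{"gripper":100,"dx":-0.049,"dy":-0.007,"dz":0,"turn":-0.026},{"gripper":100,"dx":-0.049,"dy":-0.008,"dz":0},{"gripper":100,"dx":-0.049,"dy":-0.008,"dz":0},{"gripper":100,"dx":-0.049,"dy":-0.008,"dz":0},{"gripper":100,"dx":-0.049,"dy":-0.008,"dz":0},{"gripper":100,"dx":-0.049,"dy":-0.008,"dz":0},{"gripper":100,"dx":-0.049,"dy":-0.008,"dz":0},{"gripper":100,"dx":-0.049,"dy":-0.008,"dz":0},{"gripper":100,"dx":-0.049,"dy":-0.008,"dz":0},{"gripper":100,"dx":-0.049,"dy":-0.008,"dz":0},{"gripper":100,"dx":-0.049,"dy":-0.008,"dz":0},{"gripper":100,"dx":-0.049,"dy":-0.008,"dz":0},{"gripper":100,"dx":-0.049,"dy":-0.008,"dz":0},{"gripper":100}])

```text
invalid input at $.series[1]: expected keys gripper, dx, dy, dz, turn
```

Run:
```python
from bench import monitor, eyes
import cv2,numpy as np,pickle
s=monitor.get_state();print(s['position'],s['tcp_rot'],s['joints'])
c=eyes.camera("wrist"); cv2.imwrite("pics/w1.png",c["img"][:,:,::-1]); pickle.dump(c,open("w1.pkl","wb"))
from h import *
KE=(c["mtx"],c["extrinsics"][:3])
R=KE[1][:,:3];print('cam',-R.T@KE[1][:,3])
for n,p in dict(small=(.5243,-.4275,.061),large=(.5276,-.2855,.071)).items(): print(n,proj(KE,np.array(p)))
```

```text
[0.4514731  0.23916616 0.23681253] [-3.12257030e-04  6.14749617e-01  7.88720825e-01 -1.50665793e-03] [ 2.55772380e-01  3.14896737e-01  1.40480851e+00 -1.34902860e-03
  1.42466041e+00  9.31313662e-03]
cam [0.42967955 0.32047827 0.38239615]
small [260.55367905 654.50379604]
large [282.78512551 603.07237399]
```

View pics/w1.png

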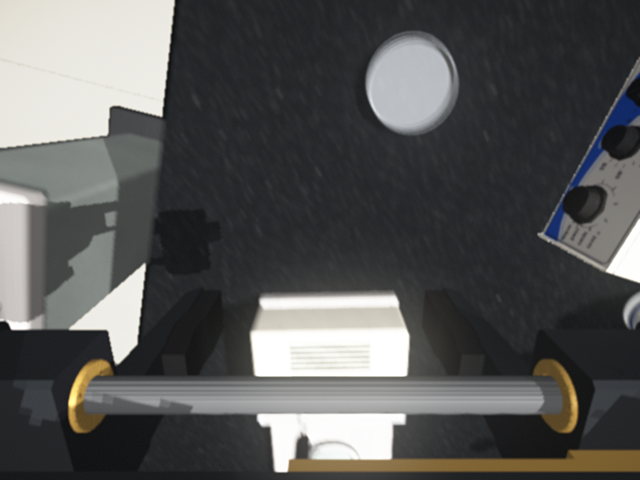

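send_rows(series=[{"gripper":100,"dx":-0.049,"dy":-0.007,"dz":0,"turn":-0.026},{"gripper":100,"dx":-0.049,"dy":-0.008,"dz":0,"turn":0},{"gripper":100,"dx":-0.049,"dy":-0.008,"dz":0,"turn":0},{"gripper":100,"dx":-0.049,"dy":-0.008,"dz":0,"turn":0},{"gripper":100,"dx":-0.049,"dy":-0.008,"dz":0,"turn":0},{"gripper":100,"dx":-0.049,"dy":-0.008,"dz":0,"turn":0},{"gripper":100,"dx":-0.049,"dy":-0.008,"dz":0,"turn":0},{"gripper":100,"dx":-0.049,"dy":-0.008,"dz":0,"turn":0},{"gripper":100,"dx":-0.049,"dy":-0.008,"dz":0,"turn":0},{"gripper":100,"dx":-0.049,"dy":-0.008,"dz":0,"turn":0},{"gripper":100,"dx":-0.049,"dy":-0.008,"dz":0,"turn":0},{"gripper":100,"dx":-0.049,"dy":-0.008,"dz":0,"turn":0},{"gripper":100,"dx":-0.049,"dy":-0.008,"dz":0,"turn":0},{"gripper":100,"dx":0,"dy":0,"dz":0,"turn":0}])

```text
clock: 2.95
position: [0.5246, -0.4282, 0.2335]
tcp_rot: [-0.002, 0.607, 0.795, -0.002]
force: [-0.0, -0.0, -0.3]
gripper_width: 0.0881
```

```bash
cat > look.py <<'E'
import sys,cv2,numpy as np,pickle
from bench import monitor, eyes
from h import *
n=sys.argv[1]
s=monitor.get_state();w=s['tcp_rot'];yaw=2*np.arctan2(w[2],w[1])-np.pi/2
print(s['clock'],np.round(s['position'],4),'yaw',np.degrees(yaw),'f',np.round(s['force'],1),'w',s['gripper_width'])
c=eyes.camera("wrist"); cv2.imwrite(f"pics/{n}.png",c["img"][:,:,::-1]); pickle.dump(c,open(n+".pkl","wb"))
KE=(c["mtx"],c["extrinsics"][:3])
for m,p in dict(small=(.5243,-.4275,.061),large=(.5276,-.2855,.071),carr=(.543,-.0915,.047),post=(.487,.0035,.127)).items(): print(m,proj(KE,np.array(p)))
E
python3 look.py w2
```

```text
2.95 [ 0.5246 -0.4282  0.2335] yaw 15.31528733469878 f [-0.  -0.  -0.3] w 0.08808083260680288
small [325.53459238 210.25427445]
large [381.38786026  34.06708352]
carr [ 493.40958023 -278.38429344]
post [ 551.72122938 -923.97038406]
```

View pics/w2.png

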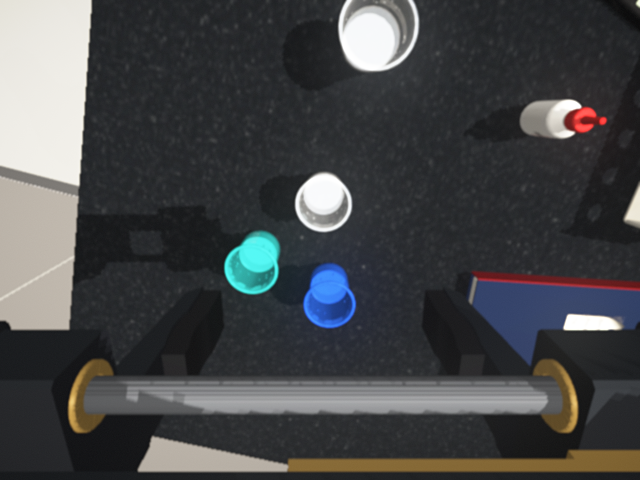

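The wrist view shows the small clear beaker's rim at about (323,202), with the larger beaker at (378,32), turquoise at (252,268) and blue at (330,303). I'll fit the rim precisely.

Run:
```python
import cv2,pickle,numpy as np
from h import *
c=pickle.load(open("w2.pkl","rb"));KE=(c["mtx"],c["extrinsics"][:3])
g=cv2.cvtColor(c["img"],cv2.COLOR_RGB2GRAY)
m=np.zeros_like(g);sub=g[165:237,285:362]
_,b=cv2.threshold(cv2.GaussianBlur(sub,(3,3),0),95,255,0)
cs,_=cv2.findContours(b,cv2.RETR_EXTERNAL,cv2.CHAIN_APPROX_NONE)
k=max(cs,key=cv2.contourArea).reshape(-1,2)+[285,165]
# rim: lower half points
# silhouette points cast onto the rim plane, circle-fitted on the lower part
P=np.array([plane(KE,p,.061)[:2] for p in k])
sel=k[:,1]>199
A=np.c_[2*P[sel],np.ones(sel.sum())];s=np.linalg.lstsq(A,(P[sel]**2).sum(1),rcond=None)[0]
r=np.sqrt(s[2]+s[0]**2+s[1]**2)
print(k.min(0),k.max(0),s[:2],'diam',2*r)
print(plane(KE,(323.5,202),.061), proj(KE,np.array([*s[:2],.061])))
```

```text
[295 172] [352 232] [ 0.5209794  -0.42313872] diam 0.04986287074138224
[ 0.52062795 -0.42084421  0.061     ] [323.1916204 204.5872076]
```

send_rows(series=[{"gripper":100,"dx":0.005,"dy":-0.001,"dz":0.04,"turn":0},{"gripper":100,"dx":0,"dy":0,"dz":0.04,"turn":0},{"gripper":100,"dx":0,"dy":0,"dz":0.03,"turn":0},{"gripper":100,"dx":0,"dy":0,"dz":0,"turn":0}])

```text
clock: 3.5
position: [0.5229, -0.4165, 0.123]
tcp_rot: [-0.002, 0.604, 0.797, -0.001]
force: [0.6, -0.3, 1.2]
gripper_width: 0.0883
```

```bash
python3 look.py w3
```

```text
3.5 [ 0.5229 -0.4165  0.123 ] yaw 15.638444708233664 f [ 0.6 -0.3  1.2] w 0.0882763584463205
small [323.08502914 275.23532289]
large [412.21945686  17.06404692]
carr [ 615.64328607 -524.47974434]
post [ 1324.65506601 -4239.50589382]
```

View pics/w3.png

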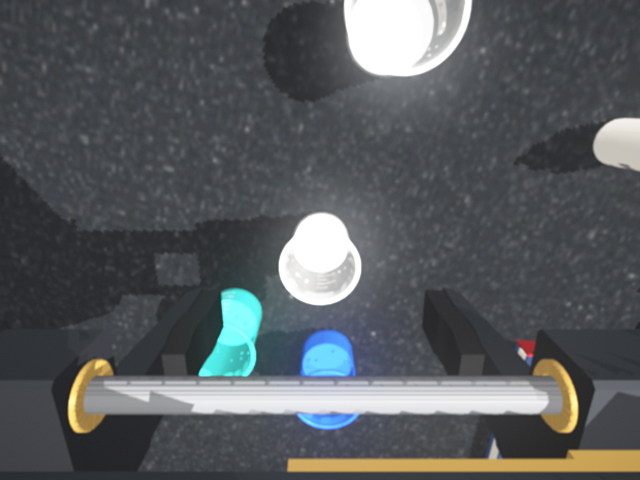

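Rim centre is now at about (320,265), bottom edge at row 304.

Run:
```python
import cv2,pickle,numpy as np
from h import *
c=pickle.load(open("w3.pkl","rb"));KE=(c["mtx"],c["extrinsics"][:3])
g=cv2.cvtColor(c["img"],cv2.COLOR_RGB2GRAY)
o=[270,200];sub=g[200:315,270:370]
_,b=cv2.threshold(cv2.GaussianBlur(sub,(3,3),0),150,255,0)
cs,_=cv2.findContours(b,cv2.RETR_EXTERNAL,cv2.CHAIN_APPROX_NONE)
k=max(cs,key=cv2.contourArea).reshape(-1,2)+o
P=np.array([plane(KE,p,.061)[:2] for p in k]); sel=k[:,1]>262
A=np.c_[2*P[sel],np.ones(sel.sum())];s=np.linalg.lstsq(A,(P[sel]**2).sum(1),rcond=None)[0]
print(k.min(0),k.max(0),s[:2],'diam',2*np.sqrt(s[2]+s[0]**2+s[1]**2),proj(KE,np.array([*s[:2],.061])))
y=np.radians(15.64);d=s[:2]-[.5229,-.4165];print('dx',d@[-np.sin(y),np.cos(y)],'dy',d@[np.cos(y),np.sin(y)])
```

```text
[278 212] [361 305] [ 0.52091727 -0.42354779] diam 0.049845836430224395 [319.44004301 268.04676348]
dx -0.006252317177422626 dy -0.0038093437275293776
```

send_rows(series=[{"gripper":100,"dx":-0.006,"dy":-0.004,"dz":0.02,"turn":0},{"gripper":100,"dx":0,"dy":0,"dz":0.02,"turn":0},{"gripper":100,"dx":0,"dy":0,"dz":0.02,"turn":0},{"gripper":100,"dx":0,"dy":0,"dz":0,"turn":0}])

```text
clock: 4.05
position: [0.5221, -0.4258, 0.0658]
tcp_rot: [0.003, 0.604, 0.797, -0.002]
force: [0.7, -0.3, -0.3]
gripper_width: 0.0885
```

send_rows(series=[{"gripper":100,"dx":0.002,"dy":-0.001,"dz":0.015,"turn":0},{"gripper":100,"dx":0,"dy":0,"dz":0.014,"turn":0},{"gripper":100,"dx":0,"dy":0,"dz":0,"turn":0},{"gripper":70,"dx":0,"dy":0,"dz":0,"turn":0},{"gripper":70,"dx":0,"dy":0,"dz":0,"turn":0}], grip_force=10)

```text
clock: 4.68
position: [0.5212, -0.4253, 0.037]
tcp_rot: [0.005, 0.604, 0.797, -0.003]
force: [0.1, -0.4, 0.1]
gripper_width: 0.0707
```

```bash
python3 look.py w4
```

```text
4.675 [ 0.5212 -0.4253  0.037 ] yaw 15.686553938874628 f [ 0.1 -0.4  0.1] w 0.07068510852164123
small [333.25794175 350.71970023]
large [ 514.3626236  -105.13979291]
carr [ 1133.35345042 -1643.2701401 ]
post [-222.31109062 2395.49938026]
```

View pics/w4.png

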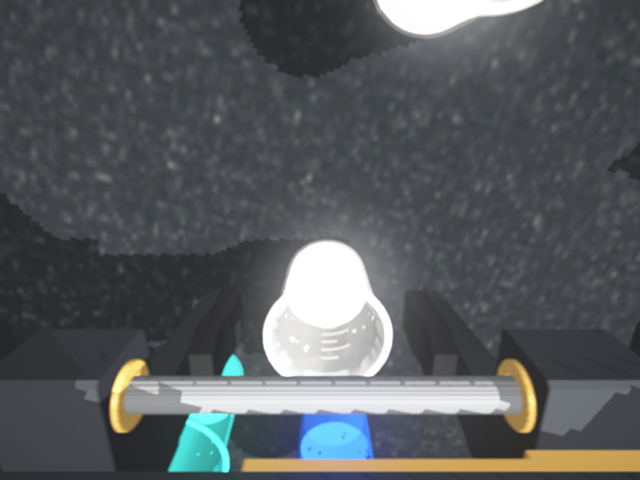

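The rim (columns 263–392) sits centred between the jaws, so I'll close.

send_rows(series=[{"gripper":60,"dx":0,"dy":0,"dz":0,"turn":0},{"gripper":50,"dx":0,"dy":0,"dz":0,"turn":0},{"gripper":45,"dx":0,"dy":0,"dz":0,"turn":0},{"gripper":40,"dx":0,"dy":0,"dz":0,"turn":0},{"gripper":40,"dx":0,"dy":0,"dz":0,"turn":0},{"gripper":40,"dx":0,"dy":0,"dz":0,"turn":0}], grip_force=10)

```text
clock: 5.48
position: [0.5215, -0.4254, 0.0378]
tcp_rot: [0.006, 0.604, 0.797, -0.003]
force: [0.7, 0.8, -0.3]
gripper_width: 0.044
```

```bash
python3 look.py w5
```

```text
5.475 [ 0.5215 -0.4254  0.0378] yaw 15.690166933956954 f [ 0.7  0.8 -0.3] w 0.044019906216488554
small [332.62809511 349.13301366]
large [ 512.44281683 -104.78315851]
carr [ 1126.65983173 -1633.53118039]
post [-223.61486946 2405.6438149 ]
```

View pics/w5.png

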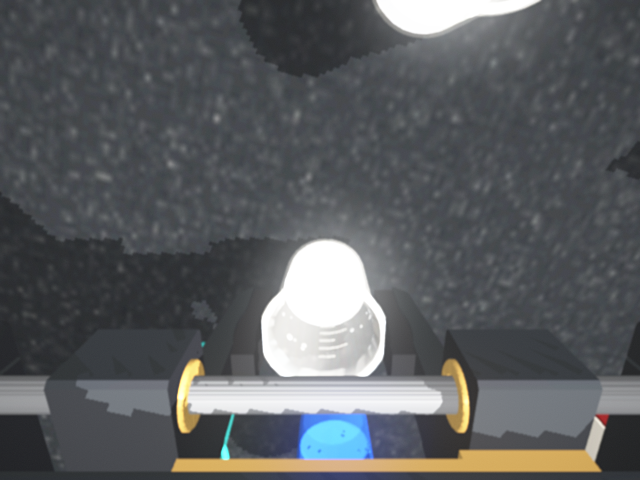

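send_rows(series=[{"gripper":40,"dx":0,"dy":0,"dz":0,"turn":0},{"gripper":40,"dx":0,"dy":0,"dz":0,"turn":0}], grip_force=15)

```text
clock: 5.78
position: [0.5215, -0.4254, 0.0378]
tcp_rot: [0.006, 0.604, 0.797, -0.003]
force: [0.3, 0.8, -0.6]
gripper_width: 0.0436
```

send_rows(series=[{"gripper":35,"dx":0,"dy":0,"dz":-0.01,"turn":0},{"gripper":35,"dx":0,"dy":0,"dz":-0.02,"turn":0},{"gripper":35,"dx":0,"dy":0,"dz":-0.03,"turn":0},{"gripper":35,"dx":0,"dy":0,"dz":0,"turn":0}], grip_force=15)

```text
clock: 6.28
position: [0.5211, -0.4248, 0.1008]
tcp_rot: [0.006, 0.604, 0.797, -0.003]
force: [0.7, -0.4, -1.6]
gripper_width: 0.0438
```

```bash
python3 look.py w6
python3 - <<'E'
from bench import eyes
import cv2
c=eyes.camera("scene")["img"][:,:,::-1]; cv2.imwrite("pics/s6.png",cv2.resize(c[260:440,280:440],None,fx=3.3,fy=3.3,interpolation=cv2.INTER_CUBIC))
E
```

```text
6.275 [ 0.5211 -0.4248  0.1008] yaw 15.686834779748313 f [ 0.7 -0.4 -1.6] w 0.043794373711190826
small [329.85472637 278.57555363]
large [436.83310623 -19.49207553]
carr [ 699.51201871 -707.44092285]
post [ 21162.97243104 -87456.23805359]
```

View pics/w6.png

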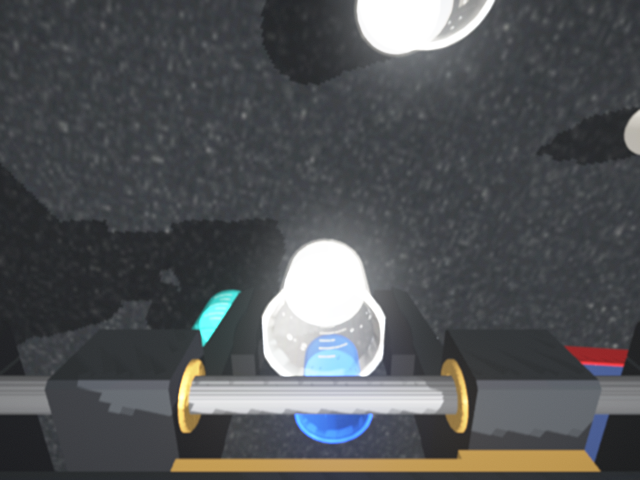

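View pics/s6.png

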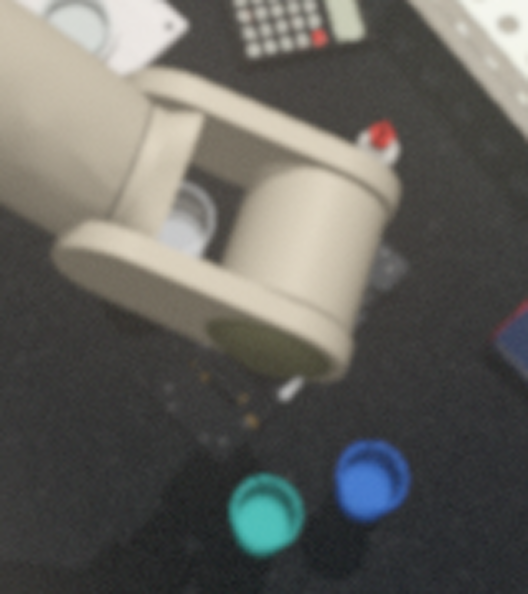

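The beaker is held and moved with the gripper: rim columns 262–386, widest near row 328. Next is its in-hand offset.

Run:
```python
import pickle,numpy as np
from h import *
c=pickle.load(open("w6.pkl","rb"));KE=(c["mtx"],c["extrinsics"][:3])
y=np.radians(15.69);X=np.array([-np.sin(y),np.cos(y)]);Y=np.array([np.cos(y),np.sin(y)])
tcp=np.array([.5211,-.4248])
for z in (.119,.124,.129):
  for uv in [(324,328),(324,334),(262,328),(386,328)]:
    p=plane(KE,uv,z)[:2]-tcp; print(z,uv,'x',round(p@X,4),'y',round(p@Y,4))
print(proj(KE,np.array([*(tcp+.002*X),.124])),KE[1][2])
```

```text
0.119 (324, 328) x 0.0033 y -0.0012
0.119 (324, 334) x 0.0006 y -0.0012
0.119 (262, 328) x 0.0034 y -0.0254
0.119 (386, 328) x 0.0033 y 0.023
0.124 (324, 328) x 0.0066 y -0.0012
0.124 (324, 334) x 0.004 y -0.0012
0.124 (262, 328) x 0.0066 y -0.0244
0.124 (386, 328) x 0.0066 y 0.0221
0.129 (324, 328) x 0.0099 y -0.0012
0.129 (324, 334) x 0.0073 y -0.0012
0.129 (262, 328) x 0.0099 y -0.0235
0.129 (386, 328) x 0.0098 y 0.0211
[327.15930092 338.45514358] [ 0.09118353 -0.31624735 -0.94428448  0.07814867]
```

send_rows(series=[{"gripper":35,"dx":0,"dy":0,"dz":-0.035,"turn":0},{"gripper":35,"dx":0,"dy":0,"dz":-0.035,"turn":0},{"gripper":35,"dx":0.02,"dy":0.007,"dz":-0.02,"turn":0},{"gripper":35,"dx":0.039,"dy":0.014,"dz":0,"turn":0},{"gripper":35,"dx":0.039,"dy":0.014,"dz":0,"turn":0},{"gripper":35,"dx":0.039,"dy":0.014,"dz":0,"turn":0},{"gripper":35,"dx":0.039,"dy":0.014,"dz":0,"turn":0},{"gripper":35,"dx":0.039,"dy":0.014,"dz":0,"turn":0},{"gripper":35,"dx":0.039,"dy":0.014,"dz":0,"turn":0},{"gripper":35,"dx":0.03,"dy":0.01,"dz":0,"turn":0},{"gripper":35,"dx":0.02,"dy":0.006,"dz":0,"turn":0},{"gripper":35,"dx":0,"dy":0,"dz":0,"turn":0}], grip_force=15)

```text
clock: 7.88
position: [0.5335, -0.077, 0.1764]
tcp_rot: [-0.011, 0.602, 0.798, -0.001]
force: [-0.6, 0.3, -0.2]
gripper_width: 0.0439
```

```bash
python3 look.py w7
```

```text
7.875 [ 0.5335 -0.077   0.1764] yaw 15.945032412390681 f [-0.6  0.3 -0.2] w 0.0438767247165647
small [221.56162264 550.57048103]
large [254.0882629  454.84500224]
carr [334.02585166 248.22555323]
post [281.83032423  98.2055953 ]
```

View pics/w7.png

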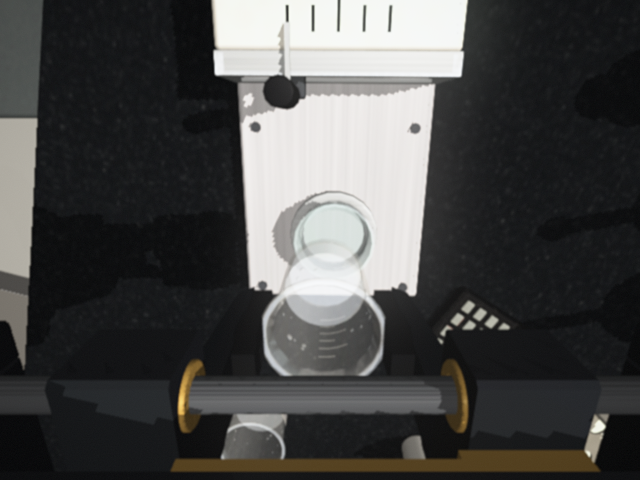

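The wrist view shows the plate straight ahead with the carrier near (333,235), the post top at (281,90), the five lines at columns 287–390 with the long one at 338, and the pointer on the first line. I'll zoom in for the carrier's circle.

Run:
```python
import cv2
t=cv2.imread("pics/w7.png")
cv2.imwrite("pics/w7c.png",cv2.resize(t[170:300,240:430],None,fx=4,fy=4,interpolation=cv2.INTER_CUBIC))
```

```text
(no output)
```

View pics/w7c.png

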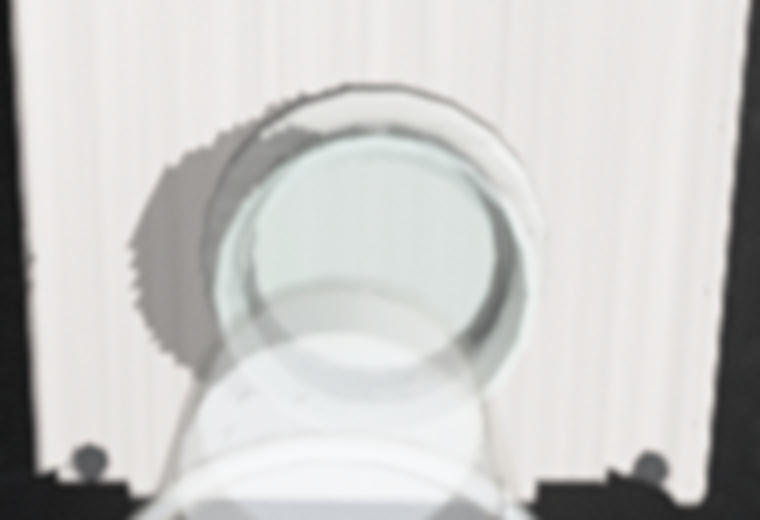

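Run:
```python
import pickle,numpy as np
from h import *
c=pickle.load(open("w7.pkl","rb"));KE=(c["mtx"],c["extrinsics"][:3])
y=np.radians(15.95);X=np.array([-np.sin(y),np.cos(y)]);Y=np.array([np.cos(y),np.sin(y)]);tcp=np.array([.5335,-.077])
for z in (.044,.047,.05,.053):
    p=plane(KE,(334.1,239.6),z);l=plane(KE,(293.5,238),z);r=plane(KE,(374.2,238),z)
    t=plane(KE,(334,202.3),z);b=plane(KE,(334,276.8),z)
    print(z,p[:2],'w',np.linalg.norm(l-r),np.linalg.norm(t-b),'rel',(p[:2]-tcp)@X,(p[:2]-tcp)@Y)
f=plane(KE,(332.7,234.5),.021);print('floor',f,(f[:2]-tcp)@X,(f[:2]-tcp)@Y,np.linalg.norm(plane(KE,(301,232),.021)-plane(KE,(364.2,232),.021)))
# screws
S=[plane(KE,q,.02)[:2] for q in [(255.2,127),(415,128),(262.5,285),(402.7,286.5)]];print(S); d=S[1]-S[0];print(np.degrees(np.arctan2(d[1],d[0])),np.degrees(np.arctan2(*(S[3]-S[2])[::-1])),np.degrees(np.arctan2(*(S[0]-S[2])[::-1]))-90,np.mean(S,0))
print('post',plane(KE,(281,90),.127))
from scipy.spatial.transform import Rotation as Ro
q=[-.011,.602,.798,-.001];print(Ro.from_quat([q[1],q[2],q[3],q[0]]).as_matrix()[:,2])
# beaker rim seen now
for z in (.1956,.1996): p=plane(KE,(324,330),z)[:2]-tcp; print(z,p@X,p@Y)
```

```text
0.044 [ 0.54136327 -0.08561988] w 0.06313451628709954 0.06152368607726717 rel -0.01044884156853607 0.005191821436837904
0.047 [ 0.54104486 -0.08468282] w 0.06245682219371532 0.06086328284445887 rel -0.009460360002406765 0.005143167748308407
0.05 [ 0.54072644 -0.08374576] w 0.061779128100331086 0.060202879611650585 rel -0.008471878436277462 0.005094514059778911
0.053 [ 0.54040803 -0.08280871] w 0.06110143400694697 0.059542476378842316 rel -0.007483396870148142 0.005045860371249303
floor [ 0.54138394 -0.08878579  0.021     ] -0.013498553595858038 0.004341706213695422 0.05324891722143266
[array([ 0.45868197, -0.02169315]), array([0.57827007, 0.01175068]), array([ 0.49493348, -0.15158705]), array([ 0.61442816, -0.11799852])]
15.624099279291968 15.700038511232714 15.593651074006189 [ 0.53657842 -0.06988201]
post [0.48568836 0.00705913 0.127     ]
[-0.01877258  0.01165581 -0.99975584]
0.1956 0.0025154044278616955 -0.0008526212153533288
0.1996 0.004990287515139186 -0.0008053331741478622
```

send_rows(series=[{"gripper":35,"dx":-0.014,"dy":0.006,"dz":0.0,"turn":0},{"gripper":35,"dx":0,"dy":0,"dz":0.03,"turn":0},{"gripper":35,"dx":0,"dy":0,"dz":0.03,"turn":0},{"gripper":35,"dx":0,"dy":0,"dz":0.015,"turn":0},{"gripper":35,"dx":0,"dy":0,"dz":0,"turn":0}], grip_force=15)

```text
clock: 8.55
position: [0.544, -0.0965, 0.0978]
tcp_rot: [-0.011, 0.605, 0.796, -0.002]
force: [0.1, 0.3, 0.1]
gripper_width: 0.0438
```

```bash
python3 look.py w8; python3 -c "
import cv2
t=cv2.imread('pics/w8.png')
cv2.imwrite('pics/w8c.png',cv2.resize(t[180:380,230:430],None,fx=3,fy=3,interpolation=cv2.INTER_CUBIC))"
```

```text
8.55 [ 0.544  -0.0965  0.0978] yaw 15.537199588939373 f [0.1 0.3 0.1] w 0.0438386885105488
small [189.21771225 641.07193104]
large [224.13736697 532.66260153]
carr [327.65819823 258.44635713]
post [225.02751284   2.22347101]
```

View pics/w8c.png

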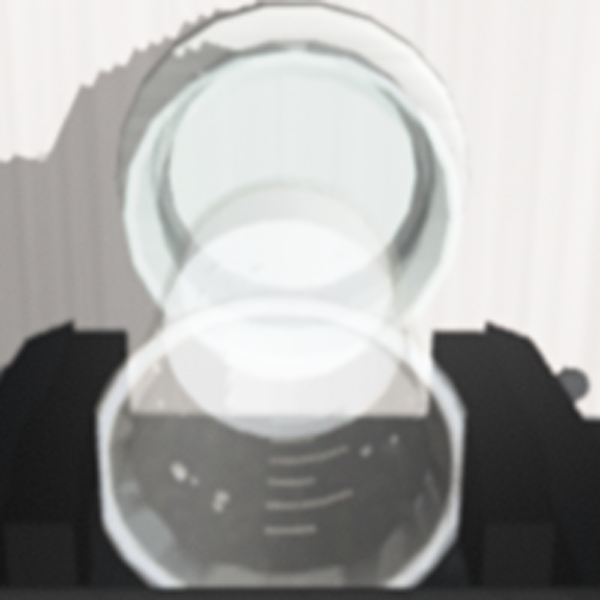

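Run:
```python
import pickle,numpy as np
from h import *
c=pickle.load(open("w8.pkl","rb"));KE=(c["mtx"],c["extrinsics"][:3])
y=np.radians(15.54);X=np.array([-np.sin(y),np.cos(y)]);Y=np.array([np.cos(y),np.sin(y)]);tcp=np.array([.544,-.0965])
q=lambda u,v:(230+(u+.5)/3-.5,180+(v+.5)/3-.5)
def rel(n,uv,z): p=plane(KE,q(*uv),z)[:2]-tcp; print(n,z,'x %.4f y %.4f'%(p@X,p@Y))
rel('rimC',(292,205),.046);rel('rimtop',(292,48),.046);rel('riml',(122,200),.046);rel('rimr',(462,200),.046)
rel('floor top',(292,70),.0205);rel('floor bot',(292,290),.0205);rel('fl',(170,175),.0205);rel('fr',(415,175),.0205)
rel('collar top',(292,2),.029)
for z in(.058,.06,.063): rel('under top',(283,180),z);rel('l',(162,290),z);rel('r',(400,290),z)
rel('inner top',(283,220),.063);rel('inner bot',(283,438),.063)
rel('beak rim top',(283,300),.121);rel('l',(98,440),.121);rel('r',(465,440),.121)
```

```text
rimC 0.046 x 0.0110 y -0.0000
rimtop 0.046 x 0.0408 y -0.0001
riml 0.046 x 0.0118 y -0.0319
rimr 0.046 x 0.0121 y 0.0317
floor top 0.0205 x 0.0310 y -0.0002
floor bot 0.0205 x -0.0176 y -0.0000
fl 0.0205 x 0.0084 y -0.0257
fr 0.0205 x 0.0087 y 0.0256
collar top 0.029 x 0.0463 y -0.0002
under top 0.058 x 0.0199 y -0.0016
l 0.058 x -0.0012 y -0.0234
r 0.058 x -0.0009 y 0.0195
under top 0.06 x 0.0205 y -0.0015
l 0.06 x -0.0003 y -0.0231
r 0.06 x 0.0000 y 0.0193
under top 0.063 x 0.0215 y -0.0015
l 0.063 x 0.0011 y -0.0228
r 0.063 x 0.0013 y 0.0190
inner top 0.063 x 0.0143 y -0.0015
inner bot 0.063 x -0.0283 y -0.0015
beak rim top 0.121 x 0.0256 y -0.0008
l 0.121 x 0.0064 y -0.0240
r 0.121 x 0.0068 y 0.0219
```

send_rows(series=[{"gripper":35,"dx":0.008,"dy":0.001,"dz":0.0,"turn":0},{"gripper":35,"dx":0,"dy":0,"dz":0,"turn":0},{"gripper":35,"dx":0,"dy":0,"dz":0,"turn":0}], grip_force=15)

```text
clock: 8.98
position: [0.5441, -0.0891, 0.1003]
tcp_rot: [-0.008, 0.605, 0.796, -0.001]
force: [0.3, 1.1, 0.5]
gripper_width: 0.0438
```

```bash
python3 look.py w9; python3 -c "
import cv2
t=cv2.imread('pics/w9.png')
cv2.imwrite('pics/w9c.png',cv2.resize(t[180:380,230:430],None,fx=3,fy=3,interpolation=cv2.INTER_CUBIC))"
```

```text
8.975 [ 0.5441 -0.0891  0.1003] yaw 15.498988629072912 f [0.3 1.1 0.5] w 0.04375210239815026
small [189.0460392  641.45278853]
large [223.04663435 535.71587275]
carr [323.70769919 268.13705532]
post [221.92591672  33.08799074]
```

View pics/w9c.png

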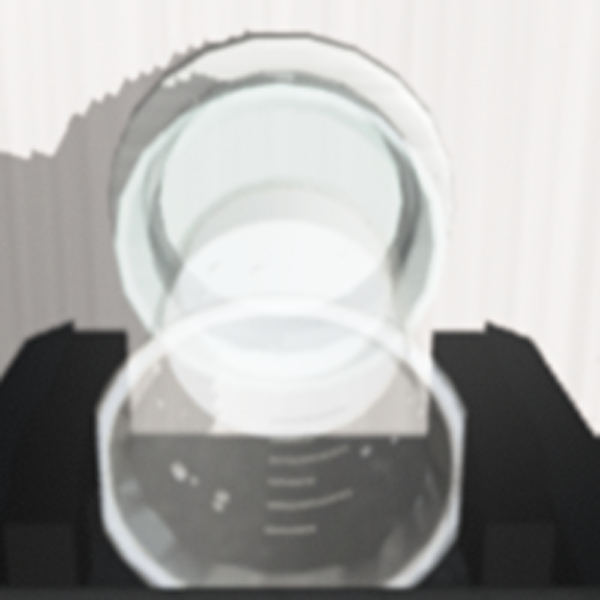

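Run:
```python
import pickle,numpy as np
from h import *
c=pickle.load(open("w9.pkl","rb"));KE=(c["mtx"],c["extrinsics"][:3])
y=np.radians(15.5);X=np.array([-np.sin(y),np.cos(y)]);Y=np.array([np.cos(y),np.sin(y)]);tcp=np.array([.5441,-.0891])
q=lambda u,v:(230+(u+.5)/3-.5,180+(v+.5)/3-.5)
def rel(n,uv,z,o=0): p=plane(KE,q(*uv),z)[:2]-tcp; print(n,z,'x %.4f y %.4f'%(p@X-o,p@Y))
rel('rimtop',(281,75),.046,.0315);rel('riml',(114,230),.046);rel('rimr',(448,230),.046)
rel('floor top',(281,95),.0205,.0255)
rel('collar top',(281,33),.029,.036)
rel('under top',(283,180),.0625,.021);rel('inner bot',(283,438),.066)
rel('beak rim top',(283,300),.1235,.0245)
```

```text
rimtop 0.046 x 0.0037 y -0.0019
riml 0.046 x 0.0047 y -0.0339
rimr 0.046 x 0.0050 y 0.0299
floor top 0.0205 x -0.0005 y -0.0022
collar top 0.029 x 0.0036 y -0.0021
under top 0.0625 x -0.0005 y -0.0014
inner bot 0.066 x -0.0282 y -0.0013
beak rim top 0.1235 x 0.0012 y -0.0009
```

send_rows(series=[{"gripper":35,"dx":0.002,"dy":0,"dz":0.012,"turn":0},{"gripper":35,"dx":0,"dy":0,"dz":0.008,"turn":0},{"gripper":35,"dx":0,"dy":0,"dz":0.006,"turn":0},{"gripper":35,"dx":0,"dy":0,"dz":0,"turn":0}], grip_force=15)

```text
clock: 9.52
position: [0.5428, -0.0867, 0.072]
tcp_rot: [-0.009, 0.605, 0.796, -0.001]
force: [-0.4, 0.1, -0.6]
gripper_width: 0.0434
```

```bash
python3 look.py w10; python3 -c "
import cv2
t=cv2.imread('pics/w10.png')
cv2.imwrite('pics/w10c.png',cv2.resize(t[180:380,230:430],None,fx=3,fy=3,interpolation=cv2.INTER_CUBIC))"
```

```text
9.525 [ 0.5428 -0.0867  0.072 ] yaw 15.504621146938108 f [-0.4  0.1 -0.6] w 0.04339647284446947
small [176.60796857 695.37907224]
large [211.76379714 589.60965447]
carr [324.34333216 294.84285876]
post [190.84609955  20.098412  ]
```

View pics/w10c.png

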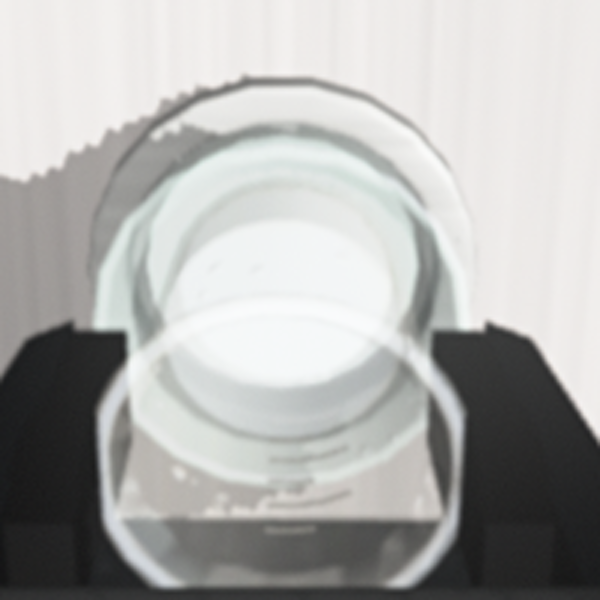

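The beaker's base is inside the carrier mouth and centred, with a gap all round. I'll go on down gently.

send_rows(series=[{"gripper":35,"dx":0,"dy":0,"dz":0.004,"turn":0},{"gripper":35,"dx":0,"dy":0,"dz":0.003,"turn":0},{"gripper":35,"dx":0,"dy":0,"dz":0.002,"turn":0},{"gripper":35,"dx":0,"dy":0,"dz":0.0,"turn":0}], grip_force=15)

```text
clock: 10.07
position: [0.5431, -0.0868, 0.0631]
tcp_rot: [-0.008, 0.605, 0.796, -0.001]
force: [-0.1, -0.2, -0.1]
gripper_width: 0.0437
```

send_rows(series=[{"gripper":35,"dx":0,"dy":0,"dz":0.002,"turn":0},{"gripper":35,"dx":0,"dy":0,"dz":0.002,"turn":0},{"gripper":35,"dx":0,"dy":0,"dz":0.0,"turn":0}], grip_force=15)

```text
clock: 10.45
position: [0.5445, -0.0869, 0.0614]
tcp_rot: [-0.006, 0.605, 0.796, -0.0]
force: [-0.7, 0.8, -1.2]
gripper_width: 0.0437
```

send_rows(series=[{"gripper":35,"dx":0,"dy":0,"dz":0.002,"turn":0},{"gripper":35,"dx":0,"dy":0,"dz":0.0,"turn":0},{"gripper":35,"dx":0,"dy":0,"dz":0.0,"turn":0}], grip_force=15)

```text
clock: 10.82
position: [0.5452, -0.087, 0.0609]
tcp_rot: [-0.004, 0.605, 0.796, 0.0]
force: [-0.5, 0.2, 1.1]
gripper_width: 0.0438
```

```bash
python3 look.py w11; python3 -c "
import cv2
t=cv2.imread('pics/w11.png')
cv2.imwrite('pics/w11c.png',cv2.resize(t[180:380,230:430],None,fx=3,fy=3,interpolation=cv2.INTER_CUBIC))"
```

```text
10.825 [ 0.5452 -0.087   0.0609] yaw 15.516918560708575 f [-0.5  0.2  1.1] w 0.0438203470508035
small [167.70690122 716.15323859]
large [202.36771893 611.23950823]
carr [319.36500392 303.54518377]
post [159.83723385   1.23820978]
```

View pics/w11c.png

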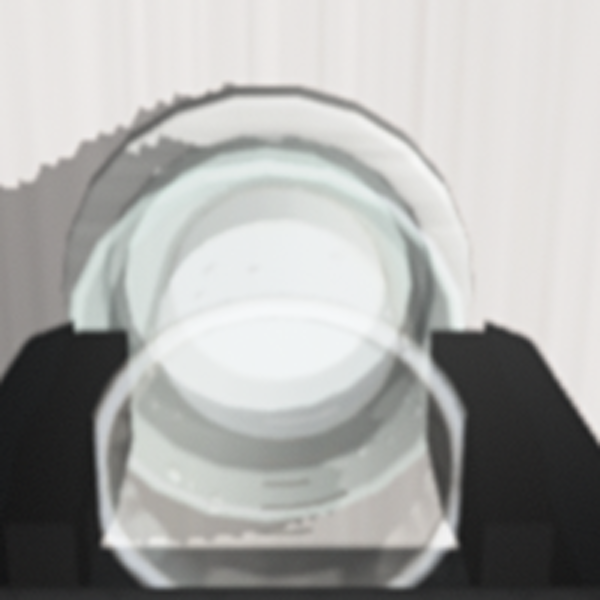

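send_rows(series=[{"gripper":35,"dx":0,"dy":-0.001,"dz":0.004,"turn":0},{"gripper":35,"dx":0,"dy":-0.001,"dz":0.004,"turn":0}], grip_force=15)

```text
clock: 11.12
position: [0.5455, -0.0879, 0.0566]
tcp_rot: [-0.001, 0.605, 0.796, 0.002]
force: [-6.2, 3.7, 38.5]
gripper_width: 0.0419
```

send_rows(series=[{"gripper":35,"dx":0,"dy":0,"dz":-0.001,"turn":0},{"gripper":35,"dx":0,"dy":0,"dz":0,"turn":0}], grip_force=15)

```text
clock: 11.38
position: [0.5456, -0.088, 0.0579]
tcp_rot: [-0.0, 0.605, 0.796, 0.002]
force: [0.2, -0.3, 0.2]
gripper_width: 0.042
```

```bash
python3 look.py w12; python3 -c "
import cv2
t=cv2.imread('pics/w12.png')
cv2.imwrite('pics/w12c.png',cv2.resize(t[180:380,230:430],None,fx=3,fy=3,interpolation=cv2.INTER_CUBIC))"
```

```text
11.375 [ 0.5456 -0.088   0.0579] yaw 15.523396379629322 f [ 0.2 -0.3  0.2] w 0.04198456431436156
small [165.87154469 720.61423677]
large [200.50568292 616.26026195]
carr [318.70413158 304.67621996]
post [152.44381203  -9.17602901]
```

View pics/w12c.png

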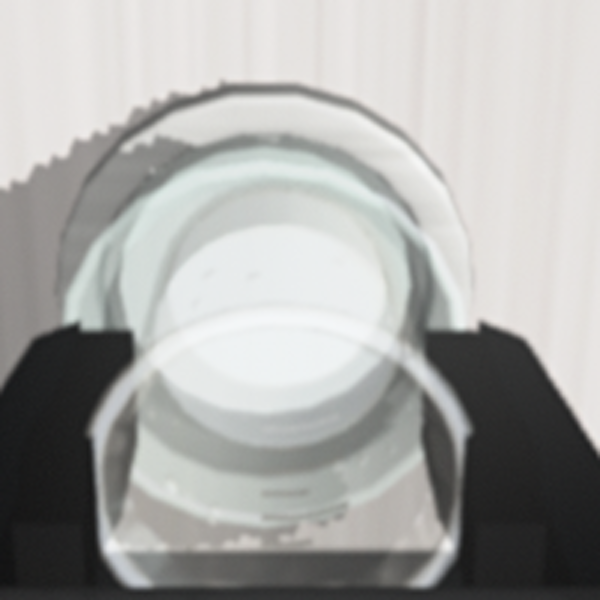

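Force rose sharply near z 0.061 and the pads slid slightly down the body, so the beaker is on the floor, upright and centred. I'll release it.

send_rows(series=[{"gripper":52,"dx":0,"dy":0,"dz":0,"turn":0},{"gripper":60,"dx":0,"dy":0,"dz":0,"turn":0},{"gripper":75,"dx":0,"dy":0,"dz":0,"turn":0},{"gripper":90,"dx":0,"dy":0,"dz":0,"turn":0},{"gripper":90,"dx":0,"dy":0,"dz":0,"turn":0}])

```text
clock: 12.05
position: [0.5452, -0.0879, 0.0567]
tcp_rot: [-0.001, 0.605, 0.796, 0.002]
force: [-0.3, -0.6, -0.4]
gripper_width: 0.0791
```

```bash
python3 look.py w13
```

```text
12.05 [ 0.5452 -0.0879  0.0567] yaw 15.515203447983968 f [-0.3 -0.6 -0.4] w 0.0791195265706876
small [165.74934814 723.83930603]
large [200.54719048 619.39765514]
carr [319.58474432 306.25393209]
post [151.58110037 -10.35339665]
```

View pics/w13.png

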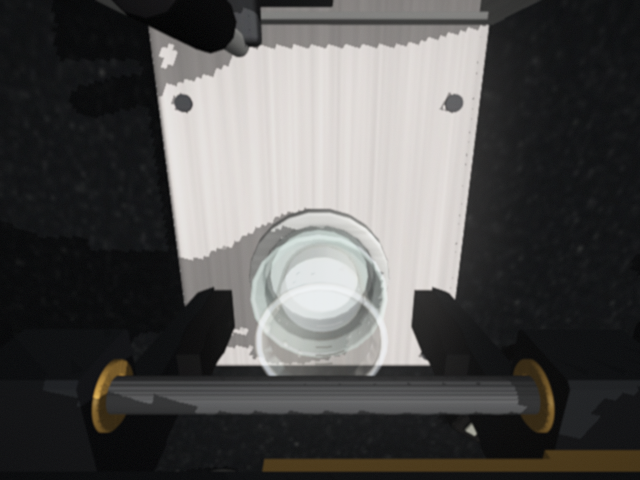

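The beaker stands upright in the carrier with the jaws open and clear on both sides. I'll rise straight up and look.

send_rows(series=[{"gripper":100,"dx":0,"dy":0,"dz":0,"turn":0},{"gripper":100,"dx":0,"dy":0,"dz":-0.02,"turn":0},{"gripper":100,"dx":0,"dy":0,"dz":-0.04,"turn":0},{"gripper":100,"dx":0,"dy":0,"dz":-0.05,"turn":0},{"gripper":100,"dx":0,"dy":0,"dz":-0.03,"turn":0},{"gripper":100,"dx":0,"dy":0,"dz":0,"turn":0},{"gripper":100,"dx":0,"dy":0,"dz":0,"turn":0}])

```text
clock: 12.98
position: [0.5444, -0.0882, 0.1991]
tcp_rot: [-0.003, 0.605, 0.796, 0.001]
force: [-0.9, 0.1, -0.4]
gripper_width: 0.0878
```

```bash
python3 look.py w14
```

```text
12.975 [ 0.5444 -0.0882  0.1991] yaw 15.50913656896703 f [-0.9  0.1 -0.4] w 0.08780626114301032
small [220.17411793 515.31595405]
large [249.53936355 420.15960568]
carr [322.18924062 221.367126  ]
post [268.40480154  71.52650854]
```

View pics/w14.png

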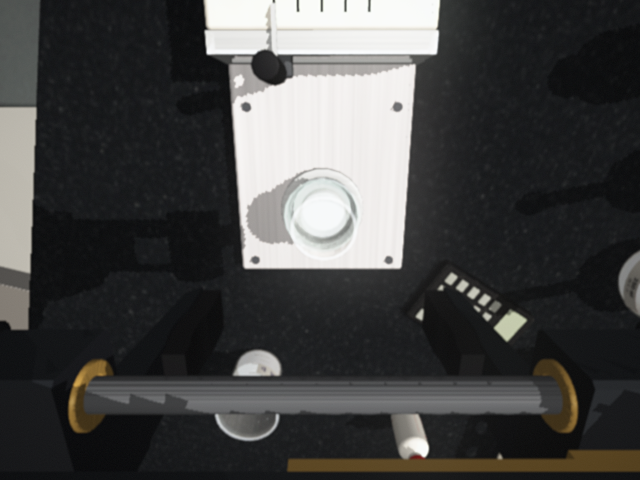

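send_rows(series=[{"gripper":100,"dx":0.026,"dy":-0.008,"dz":0,"turn":0},{"gripper":100,"dx":0.026,"dy":-0.008,"dz":0,"turn":0},{"gripper":100,"dx":0.026,"dy":-0.008,"dz":0,"turn":0},{"gripper":100,"dx":0.02,"dy":-0.006,"dz":0,"turn":0},{"gripper":100,"dx":0,"dy":0,"dz":0,"turn":0},{"gripper":100,"dx":0,"dy":0,"dz":0,"turn":0}])

```text
clock: 13.78
position: [0.4864, 0.0003, 0.1934]
tcp_rot: [-0.008, 0.606, 0.796, -0.001]
force: [-0.3, -0.6, -0.8]
gripper_width: 0.0883
```

```bash
python3 look.py w15
python3 - <<'E'
import cv2
from bench import eyes
for n in("scene","top"):
    im=eyes.camera(n)["img"][:,:,::-1]; cv2.imwrite(f"pics/{n}15.png",im)
E
```

```text
13.775 [4.864e-01 3.000e-04 1.934e-01] yaw 15.447266158829303 f [-0.3 -0.6 -0.8] w 0.08827963159076876
small [256.40141983 587.22680114]
large [288.69960241 508.04161275]
carr [359.95490561 332.7964923 ]
post [328.9131074  252.22350518]
```

View pics/w15.png

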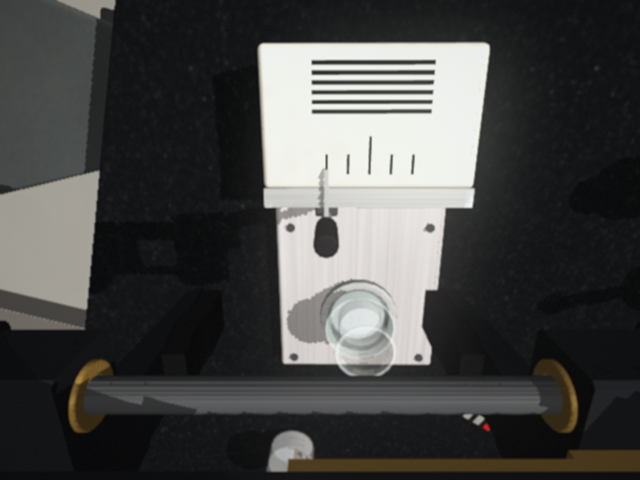

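View pics/scene15.png

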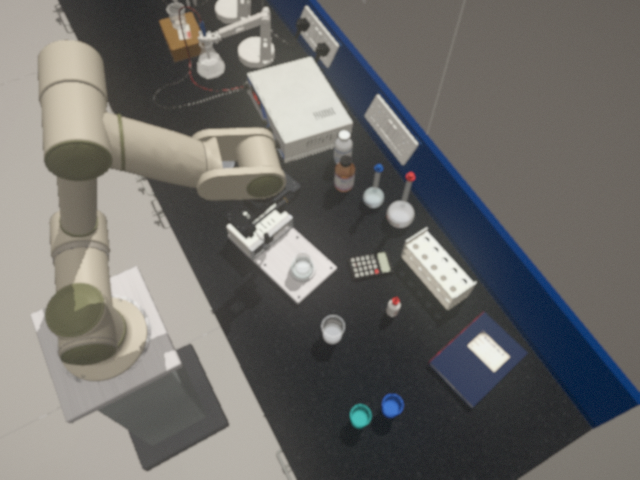

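The beaker is in the carrier and the shutter is still at the first line. The post's top is at about (326,246), the pointer at (326,170) and the long line at (370,155).

Run:
```python
import cv2,pickle,numpy as np
from h import *
c=pickle.load(open("w15.pkl","rb"));KE=(c["mtx"],c["extrinsics"][:3])
t=c["img"][:,:,::-1]
sub=cv2.cvtColor(t,cv2.COLOR_BGR2GRAY)[205:265,305:350]
b=(sub<70).astype(np.uint8);n,l,s,ce=cv2.connectedComponentsWithStats(b);print([(s[i].tolist()) for i in range(1,n) if s[i][4]>30])
y=np.radians(15.45);X=np.array([-np.sin(y),np.cos(y)]);Y=np.array([np.cos(y),np.sin(y)]);tcp=np.array([.4864,.0003])
for uv in[(326,245),(313.5,245),(338.5,245),(326,258)]:
    p=plane(KE,uv,.127)[:2]; print(uv,p,(p-tcp)@X,(p-tcp)@Y)
k=[plane(KE,u,.0765)[:2] for u in[(326.5,163),(370,155),(413.5,163)]]
print([((p-tcp)@X,(p-tcp)@Y) for p in k])
# beaker rim in carrier
for z in(.082,.084,.087):
  a=plane(KE,(336,352),z);d=plane(KE,(396,352),z);print(z,np.linalg.norm(a-d),((a+d)/2)[:2])
cv2.imwrite('pics/w15c.png',cv2.resize(t[200:385,270:450],None,fx=3.2,fy=3.2,interpolation=cv2.INTER_CUBIC))
```

```text
[[9, 13, 24, 39, 742]]
(326, 245) [0.48405724 0.00748459] 0.007549070725714546 -0.0003441407029218756
(313.5, 245) [0.47681557 0.00545396] 0.0075209793352277576 -0.007865079868656788
(338.5, 245) [0.4912933  0.00951365] 0.007577140341109791 0.00717096859338584
(326, 258) [ 0.48630993 -0.00058421] -0.000828266339810934 -0.00032237005829568695
[(np.float64(0.050190803805489445), np.float64(-0.00023494267814388146)), (np.float64(0.05568470030659611), np.float64(0.029740492617086493)), (np.float64(0.05026427475490836), np.float64(0.06005912082718308))]
0.082 0.04802262050312396 [ 0.5434676  -0.08660875]
0.084 0.0476505075485819 [ 0.54285547 -0.08532053]
0.087 0.04709233811676881 [ 0.54193728 -0.08338819]
```

View pics/w15c.png

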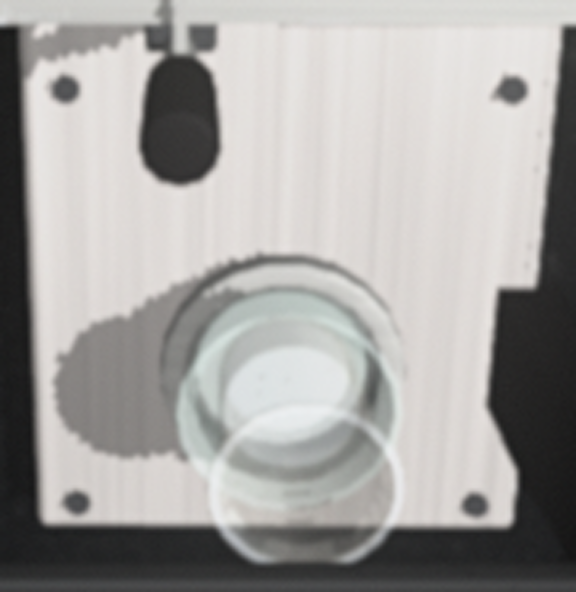

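send_rows(series=[{"gripper":100,"dx":0.005,"dy":0,"dz":0.03,"turn":0},{"gripper":100,"dx":0,"dy":0,"dz":0.02,"turn":0},{"gripper":100,"dx":0,"dy":0,"dz":0.005,"turn":0},{"gripper":100,"dx":0,"dy":0,"dz":0,"turn":0}])

```text
clock: 14.42
position: [0.486, 0.0037, 0.1378]
tcp_rot: [-0.007, 0.607, 0.795, -0.0]
force: [-0.7, 0.3, -0.4]
gripper_width: 0.0883
```

```bash
python3 look.py w16
```

```text
14.425 [0.486  0.0037 0.1378] yaw 15.279699535518537 f [-0.7  0.3 -0.4] w 0.08834790724201812
small [247.10597607 656.88952403]
large [282.67307289 576.19997378]
carr [365.40744071 377.03063802]
post [328.29755334 300.59501802]
```

View pics/w16.png

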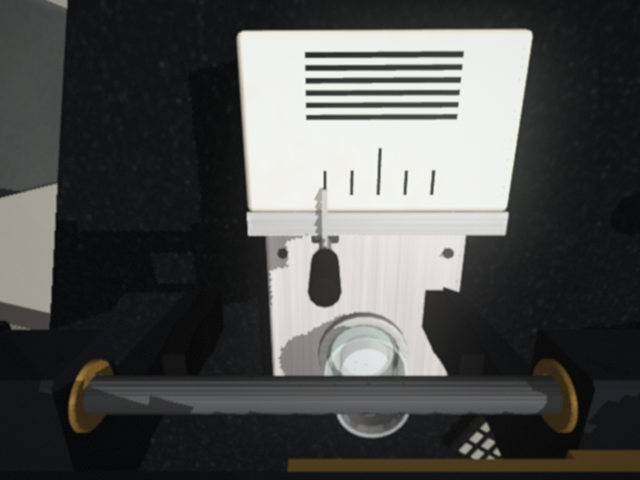

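send_rows(series=[{"gripper":100,"dx":0.002,"dy":-0.001,"dz":0.02,"turn":0},{"gripper":100,"dx":0,"dy":0,"dz":0.015,"turn":0},{"gripper":100,"dx":0,"dy":0,"dz":0.008,"turn":0},{"gripper":100,"dx":0,"dy":0,"dz":0,"turn":0}])

```text
clock: 14.98
position: [0.4862, 0.005, 0.097]
tcp_rot: [-0.004, 0.607, 0.795, 0.001]
force: [-0.1, -0.5, -0.3]
gripper_width: 0.0882
```

```bash
python3 look.py w17
```

```text
14.975 [0.4862 0.005  0.097 ] yaw 15.255790024439039 f [-0.1 -0.5 -0.3] w 0.08816298210655182
small [237.46678008 719.6270786 ]
large [276.00162003 640.08125541]
carr [370.22485154 419.25991595]
post [327.89083467 356.64872682]
```

View pics/w17.png

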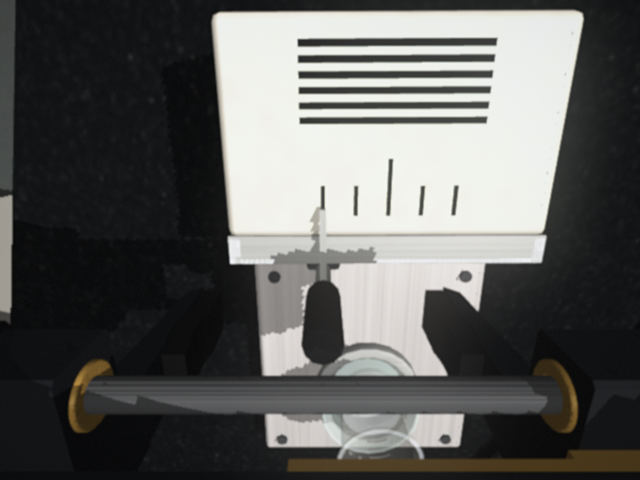

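The post (top at about (323,343)) is centred between the jaws. I'll close on it.

send_rows(series=[{"gripper":60,"dx":0,"dy":0,"dz":0.003,"turn":0},{"gripper":40,"dx":0,"dy":0,"dz":0,"turn":0},{"gripper":30,"dx":0,"dy":0,"dz":0,"turn":0},{"gripper":22,"dx":0,"dy":0,"dz":0,"turn":0},{"gripper":10,"dx":0,"dy":0,"dz":0,"turn":0},{"gripper":0,"dx":0,"dy":0,"dz":0,"turn":0},{"gripper":0,"dx":0,"dy":0,"dz":0,"turn":0},{"gripper":0,"dx":0,"dy":0,"dz":0,"turn":0}], grip_force=40)

```text
clock: 16.02
position: [0.4868, 0.0047, 0.0954]
tcp_rot: [-0.002, 0.607, 0.795, 0.001]
force: [-2.1, -0.9, 0.5]
gripper_width: 0.0146
```

```bash
python3 look.py w18
```

```text
16.025 [0.4868 0.0047 0.0954] yaw 15.270302758143275 f [-2.1 -0.9  0.5] w 0.014604181381598592
small [236.47484343 721.25455079]
large [275.02776333 641.91875745]
carr [369.60780086 420.34708029]
post [326.84422039 358.60627043]
```

View pics/w18.png

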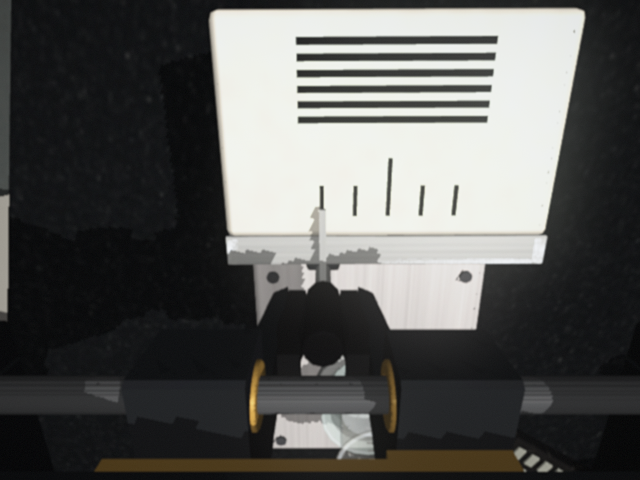

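Pinched, with the pointer still on the first line. I'll move along +dy in small steps.

send_rows(series=[{"gripper":0,"dx":0,"dy":0.004,"dz":0,"turn":0},{"gripper":0,"dx":0,"dy":0.004,"dz":0,"turn":0},{"gripper":0,"dx":0,"dy":0.004,"dz":0,"turn":0},{"gripper":0,"dx":0,"dy":0.004,"dz":0,"turn":0},{"gripper":0,"dx":0,"dy":0.004,"dz":0,"turn":0}], grip_force=50)

```text
clock: 16.7
position: [0.5054, 0.0099, 0.0954]
tcp_rot: [-0.004, 0.607, 0.795, -0.0]
force: [-6.0, -3.0, 3.9]
gripper_width: 0.0147
```

send_rows(series=[{"gripper":0,"dx":0,"dy":0.004,"dz":0,"turn":0},{"gripper":0,"dx":0,"dy":0.004,"dz":0,"turn":0},{"gripper":0,"dx":0,"dy":0.002,"dz":0,"turn":0},{"gripper":0,"dx":0,"dy":0,"dz":0,"turn":0}], grip_force=50)

```text
clock: 17.2
position: [0.5135, 0.0122, 0.0954]
tcp_rot: [-0.006, 0.606, 0.795, -0.003]
force: [-7.1, -4.0, 3.8]
gripper_width: 0.0149
```

```bash
python3 look.py w19
```

```text
17.2 [0.5135 0.0122 0.0954] yaw 15.341941868819072 f [-7.1 -4.   3.8] w 0.014862510170434086
small [205.13891456 719.44156897]
large [237.6993369  640.87161708]
carr [327.66161482 420.69529002]
post [248.90982851 358.32110341]
```

View pics/w19.png

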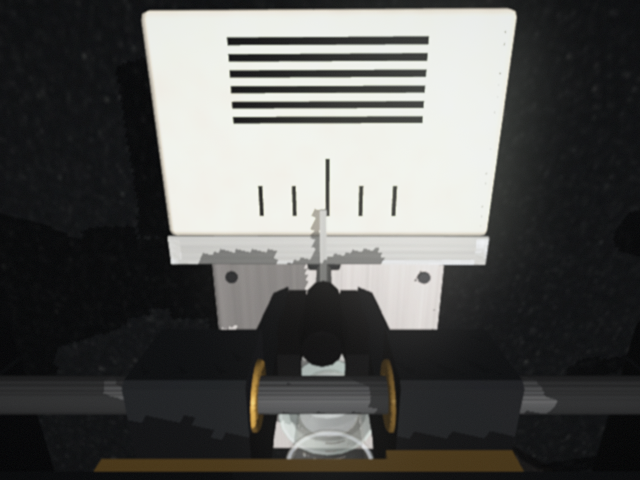

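send_rows(series=[{"gripper":0,"dx":0,"dy":0.003,"dz":0,"turn":0},{"gripper":0,"dx":0,"dy":0,"dz":0,"turn":0},{"gripper":0,"dx":0,"dy":0,"dz":0,"turn":0}], grip_force=50)

```text
clock: 17.62
position: [0.5148, 0.0125, 0.0954]
tcp_rot: [-0.008, 0.606, 0.795, -0.005]
force: [-7.1, -4.1, 4.2]
gripper_width: 0.0144
```

send_rows(series=[{"gripper":0,"dx":0,"dy":0,"dz":0,"turn":0},{"gripper":0,"dx":0,"dy":0,"dz":0,"turn":0},{"gripper":0,"dx":0,"dy":0,"dz":0,"turn":0}])

```text
clock: 18.0
position: [0.5135, 0.0122, 0.0954]
tcp_rot: [-0.009, 0.606, 0.795, -0.007]
force: [-7.3, -3.3, 4.1]
gripper_width: 0.0146
```

```bash
python3 look.py w20
```

```text
18.0 [0.5135 0.0122 0.0954] yaw 15.387786509116637 f [-7.3 -3.3  4.1] w 0.014588869812308005
small [205.55546766 717.6747576 ]
large [237.97386079 639.7567328 ]
carr [328.36420933 420.76685715]
post [248.29330039 357.77273641]
```

View pics/w20.png

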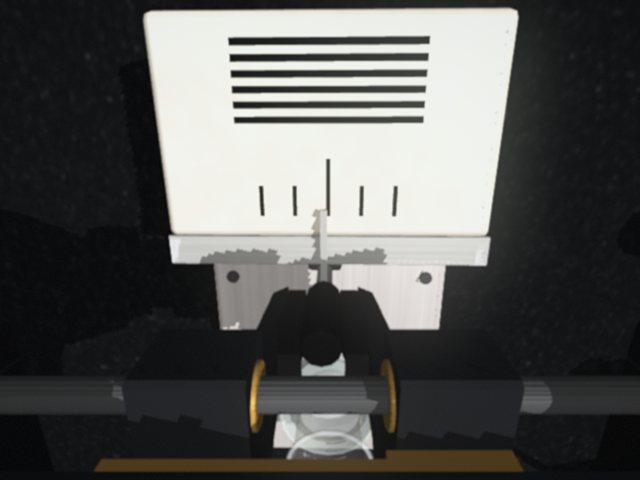

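send_rows(series=[{"gripper":0,"dx":0,"dy":0.003,"dz":0,"turn":0},{"gripper":0,"dx":0,"dy":0.002,"dz":0,"turn":0},{"gripper":0,"dx":0,"dy":0.001,"dz":0,"turn":0},{"gripper":0,"dx":0,"dy":0.0005,"dz":0,"turn":0},{"gripper":0,"dx":0,"dy":0.0005,"dz":0,"turn":0}], grip_force=50)

```text
clock: 18.68
position: [0.5175, 0.0133, 0.0954]
tcp_rot: [-0.012, 0.606, 0.795, -0.011]
force: [-8.2, -4.0, 4.2]
gripper_width: 0.0146
```

```bash
python3 look.py w21; python3 look.py w22
python3 - <<'E'
import cv2,numpy as np
from bench import eyes,monitor
for n in("top","scene"):
    cv2.imwrite(f"pics/{n}21.png",eyes.camera(n)["img"][:,:,::-1])
t=cv2.imread("pics/w22.png");a=cv2.resize(t[140:260,230:430],None,fx=3.5,fy=3.5,interpolation=cv2.INTER_CUBIC);cv2.imwrite("pics/w22c.png",a)
t=cv2.imread("pics/scene21.png");cv2.imwrite("pics/s21c.png",cv2.resize(t[190:430,200:430],None,fx=2.5,fy=2.5,interpolation=cv2.INTER_CUBIC))
s=monitor.get_state();print(s['clock'],s['position'],s['gripper_width'])
E
```

```text
18.675 [0.5175 0.0133 0.0954] yaw 15.411954243108978 f [-8.2 -4.   4.2] w 0.014628286316314763
small [201.35148464 715.91115408]
large [232.71546939 638.56408457]
carr [322.5581483  420.70251824]
post [236.19877751 357.10575221]
18.725 [0.5175 0.0133 0.0954] yaw 15.414176737828885 f [-9.2 -3.7  4.9] w 0.014782564668654772
small [201.35494049 715.90457877]
large [232.71825825 638.56206081]
carr [322.56607924 420.70765753]
post [236.19471366 357.10467553]
18.875 [0.51749061 0.01330974 0.09538398] 0.014625764710885395
```

View pics/w22c.png

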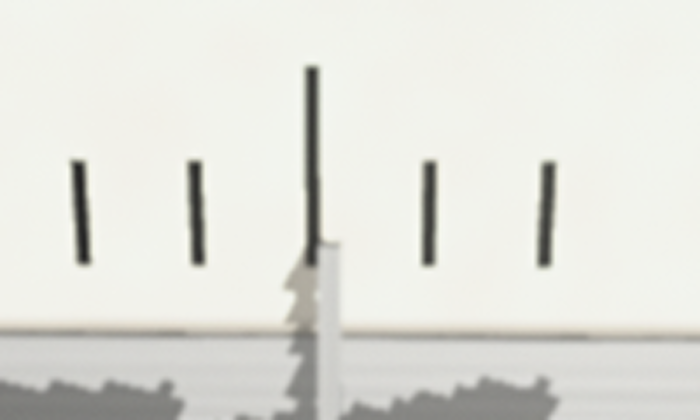

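View pics/s21c.png

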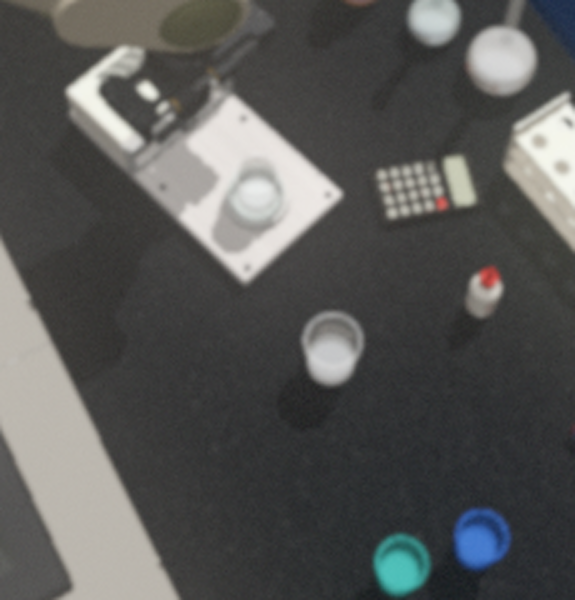

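The pointer bar (not its shadow) is about 2 mm past the long line, so travel is roughly 32 mm. It is steady, and I'll trim back a little.

send_rows(series=[{"gripper":0,"dx":0,"dy":-0.001,"dz":0,"turn":0},{"gripper":0,"dx":0,"dy":0.0004,"dz":0,"turn":0},{"gripper":0,"dx":0,"dy":0.0004,"dz":0,"turn":0}], grip_force=50)

```text
clock: 19.25
position: [0.5159, 0.0128, 0.0954]
tcp_rot: [-0.014, 0.606, 0.795, -0.013]
force: [-8.1, -4.1, 4.1]
gripper_width: 0.0149
```

```bash
for i in 1 2 3 4 5 6 7 8; do python3 look.py w23_$i | head -1; done
python3 - <<'E'
import cv2
t=cv2.imread("pics/w23_8.png");cv2.imwrite("pics/w23c.png",cv2.resize(t[140:480,180:480],None,fx=1.7,fy=1.7,interpolation=cv2.INTER_CUBIC))
E
```

```text
19.25 [0.5159 0.0128 0.0954] yaw 15.417628440548723 f [-8.1 -4.1  4.1] w 0.014873884354161314
19.3 [0.5159 0.0128 0.0954] yaw 15.418476123347826 f [-8.5 -4.   3.9] w 0.01441688030795359
19.35 [0.5159 0.0128 0.0954] yaw 15.415515094686585 f [-8.6 -2.5  5. ] w 0.014530955158982405
19.4 [0.5159 0.0128 0.0954] yaw 15.421492418835 f [-8.3 -3.6  4.8] w 0.014564730099470588
19.45 [0.5159 0.0128 0.0954] yaw 15.41818459814032 f [-7.8 -3.3  4.5] w 0.014642853305155188
19.5 [0.5159 0.0129 0.0954] yaw 15.421496732813113 f [-8.1 -3.   4.5] w 0.014462157351975924
19.55 [0.5159 0.0129 0.0954] yaw 15.421255891574216 f [-7.6 -3.4  4.6] w 0.014536377799238939
19.6 [0.5159 0.0129 0.0954] yaw 15.420901628753914 f [-7.3 -3.5  3.7] w 0.01462641561231117
```

View pics/w23c.png

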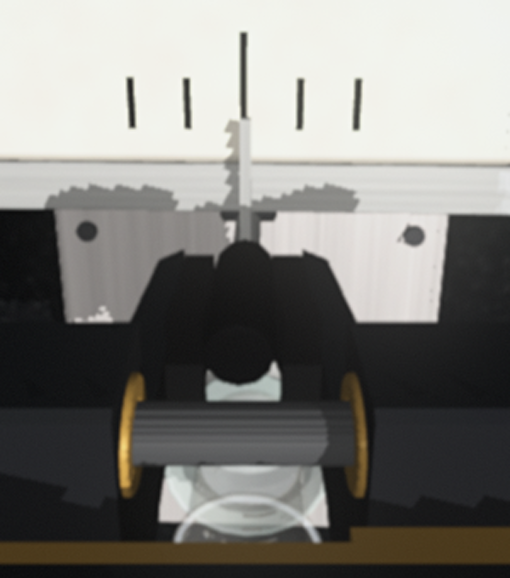

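The pointer bar is now on the long line, steady for 0.35 s with about 8 N on the fingers. The beaker is in the carrier and the bystanders look unmoved, so I'm handing in.

```bash
python3 -c "
from bench import robot,monitor
print(robot.sign_off()); print(monitor.get_state()['position'])"
```

```text
the job is handed in; nothing more can be done
None
the job is handed in; nothing more can be done
```

The small beaker is standing in the carrier, released, and the job was handed in with the gripper still holding the shutter at about half travel. No verdict was reported.

- **Beaker:** I gripped it by the rim, lowered it until it touched the carrier floor, and opened the jaws only then. The wrist view afterwards showed it upright and centred. While seating it I pressed a little too far, and the wrist force briefly reached about 38 N. The jaws also slid about 3 mm down the glass before I backed off.
- **Shutter:** I pinched the post and opened it in small steps. It first came to about 32 mm, so I trimmed it back to about 30 mm, with the pointer bar on the long middle line. The furthest I saw was about 32 mm, well short of the fourth line. At the end it held still for 0.35 s with about 8 N on the fingers.
- **Bystanders:** in the last scene view the larger beaker and dropper bottle looked unmoved. The dish was outside that crop, but the arm never went near it.
- **Disagreements:** the top and scene cameras differed from the wrist camera by about 4–5 mm along y, so I lined up by relative wrist views. I also first mistook the pointer's shadow for its tip, and corrected that before trimming. The gripper read 44 mm on the 49 mm beaker rim.

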